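# Pin a leaf drill jig and hold it shut

## Robot

A 7-joint arm with a two-finger parallel gripper is mounted at the origin on a cart in front of the work surface, level with it; the furniture and walls round the work are solid. World frame = base frame: x ahead of the robot, y to its left, z up, the work surface at z = 0. Lengths are in m, angles in rad, forces in N, time in s.
With the tool pointing down it reaches from about 0.425 to 0.875 m from the base axis. Payload 4.7 kg.
Tool frame: the origin (TCP) lies midway between the tips of the shut fingers; the grasp point (between the pads) lies 19 mm behind it; z points along the fingers, y is the direction in which the jaws open and shut (so a half turn about z gives the same grasp; the last joint's range is limited). The gripper opens to 87 mm and grips with 3 to 60 N. Pads are 19 mm wide; open, the fingers measure 117 mm over their backs; the gripper's body (75 mm by 190 mm) begins 51 mm behind the grasp point.
Start: joints at [1.204, 0.321, -0.07, 1.45, 0.023, 1.371, -0.057], TCP at [0.242, -0.603, 0.223] pointing down, gripper open.
Joint ranges: [-2.86, 2.86], [-0.3, 2.09], [-1.38, 1.24], [0.06, 2.45], [-1.56, 4.7], [0.09, 2.05], [-2.69, 2.69]. Speed limits (rad/s): [2.57, 2.57, 3.14, 3.14, 3.14, 3.14, 3.14].

## Interface

Orientations are given as a rotation vector (axis times angle).
In Python, from bench import ctrl, optics gives the robot as it stands. The module is installed in compiled form; this text tells all that it offers.
- The arm moves only by the tool step_arm, never from a script. Its argument "deltas" is a list of rows, each a list of 7 numbers: the turn, a rotation vector about the tool's x, y, z in degrees, then the shift along the tool's x, y, z in mm, then the finger opening in mm, from 0 to 87. A call has exactly 8 rows; each row is the pose to reach, as a shift and turn from the pose commanded when the call began, along the tool's axes at that moment; what a row does not reach only later rows make up. A row lasts 1/8 s, in which the tool goes at most 62.5 mm and 10.7 degrees, less where a joint would pass 70% of its speed; a pose out of reach is approached as far as the arm can. A call with a gripper value outside its range is refused whole. The fingers move at their own pace and stop on an object; "newtons" is the grip in N (left out, the last holds). Time passes only in rows, so rows that repeat a pose let the fingers close, or fill a call up. It gives the time, the measured TCP pose, the force and the opening at its end, in the units of the state.
- ctrl.get_state(): the state, without advancing time (a new reading comes with each control period).
- optics.get_image(name): name is "scene" or "top"; returns the picture (384x512x3 uint8, red, green, blue); there is no depth.
- optics.get_calibration(name): a dict with "K" (3x3 intrinsics, pixels), "k1" (the pictures are not rectified: a ray, as slopes to the right and down, at radius r is drawn at 1 + k1 r^2 times it, then the intrinsics apply), "R" (3x3) and "t" (3): a world point X has camera coordinates R X + t. Camera axes: x right, y down, z forward; pixel columns grow to the right and rows downward; lengths in m; the calibration is good to about 2 mm. A picture is of the moment at which its call begins. get_calibration takes no time and is no camera call.
- ctrl.close_job(): hands the job in, once; it reports no verdict.
The state is a dict: "time": time; "joint_positions": joint angles; "qd": joint speeds; "joint_torque": joint torques, N m; "position": TCP position; "tool_rot": TCP orientation; "ft_force": force on the tool from outside, world axes, zero at the start; "torque": the same for the moment, N m; "grip_width": opening from 0.0 (shut) to 1.0 (fully open).
Only numpy, scipy, OpenCV 4.12 (cv2) and the standard library are available. Lean on these libraries where they do the work, as an engineer would, in place of code of your own. Each camera call takes 0.05 s, during which the arm holds its last target.

## Task

Get the leaf drill jig ready for the next hole: take the two dark wooden offcuts out of it and put them in the grey scrap tray, fold the blue leaf down over the plywood plate, and push the red-handled locating pin all the way through the leaf's front bush into the hole below. Then stay there: finish while still holding the leaf pressed fully shut against its springs with the pin home, and do not let go. Leave the other tools on the bench where they lie.

Things in the scene. Friction and masses are not known exactly. Their poses are not given: they have to be found in the camera images.
- jig: Leaf drill jig, screwed down: steel base 130 x 100 x 24 mm (screw flanges 140 mm wide), origin at the centre of its underside, x from the front (tab side) to the hinge side, z up. A plywood workpiece 72 x 76 x 7.5 mm is fixed on it (top 31.5 mm above the bench, from 50 mm in front of the origin to 22 mm behind). A 12 mm hole goes through both, under the leaf's bush.
- jig_hole (a point): Centre of the 12 mm hole's mouth in the top of the plywood, 35 mm in front of the jig's centre, axes as the jig's. The hole goes straight down 31.5 mm to the bench top, on which the pin's tip touches down just as its collar has pressed the leaf fully shut.
- jig_hinge (a point): Middle of the leaf's hinge axis: 55 mm behind the jig's centre, 36 mm above the bench; its y is the hinge axis. When the leaf stands open it rises here, 76 mm wide, its end 124 mm from the axis.
- leaf (a joint): Angle of the blue leaf, rad: 0 folded down onto its spring plungers, 1.7 to 1.95 as found (leaning a little back), stop at 2.0. Light friction holds it; pushed forward past 0.7 it sinks to 0 by itself. There it is still 0.06 rad (5 mm at the bush) ajar on its springs: about 11 N on the bush takes it fully shut; let go, it springs ajar again.
- leaf_bush (a point): Centre of the top of the steel bush in the leaf (23 mm across, flush): 90 mm from the hinge axis, 12 mm hole straight through bush and leaf (10 mm deep). z is the leaf's outward normal (up when shut), x points to the hinge. Shut, it is 42 mm above the bench. Ajar, it is under 1 mm off the hole below, so a vertical pin passes both. The leaf is 10 mm thick.
- leaf_tab (a point): Free end of the leaf: middle of the edge of its finger tab (36 mm wide, 6 mm thick), 124 mm from the hinge axis. The outer face of leaf and tab lies 6 mm outside the hinge axis (above it when shut).
- pin_grip (a point): Middle of the locating pin's red handle, 22 mm thick and 42 mm long. z is the pin's axis, towards the handle end. Below the handle is a 27 mm wide steel collar, its underside 26 mm below this point; below it a 10 mm steel stem, 42 mm long, the last 5 mm tapered to 5 mm. About 60 g. At the start it stands upright in the pin block.
- pin_shoulder (a point): Centre of the underside of the pin's collar, which comes to bear on the bush.
- pin_tip (a point): Tip of the pin's stem, 42 mm below the collar's underside; axes as pin_grip.
- pin: The locating pin, origin at the centre of the collar's underside, z along the pin towards the handle.
- pin_block: Fixed hardwood block 96 x 54 x 50 mm with a 12.5 mm hole in which the pin stands and four spare steel bushes 3 mm proud of its top; origin at the centre of its underside. The hole lies 22 mm from the centre towards the block's -x.
- tray_floor (a point): Grey scrap tray, fixed, 120 x 70 mm outside, 30 mm high, 2 mm walls: centre of its inner floor, 2 mm above the bench. x along the long side.
- offcut_long_mid (a point): Centre of the longer dark walnut offcut, about 37 x 20 x 18 mm, one end sawn at a slant; lies in the open jig on the plywood, its middle 9 mm above it. x is along its length, so it is 20 mm wide across y.
- offcut_short_mid (a point): Centre of the shorter dark walnut offcut, about 29 x 20 x 18 mm, one end sawn at a slant; lies in the open jig beside the other. x along its length, 20 mm wide across y.
- offcut_long: The longer offcut, origin at the centre of its underside.
- offcut_short: The shorter offcut, origin at the centre of its underside.
- office_chair: Office chair left of the robot, fixed. Its back is an obstacle between x = 0.14 and 0.44, y = 0.10 and 0.52 m, its top 0.36 m above the bench top: swing over it.
- tool_pole: Thin pole on the bench's left edge with a tool hung on it, fixed: it takes up x = 0.61 to 0.78, y = 0.24 to 0.42 m, up to 0.58 m above the bench. Also keep arm and elbow clear of the bench lamp: its raised shade hangs over x = 0.25 to 0.50, y = -0.14 to 0.12 m, from 0.70 m above the bench up, and its arm runs from there, 0.66 m and higher, to the far left.
- spring_clamp: Orange plastic spring clamp, 50 x 97 x 17 mm; leave alone.
- screwdriver: Orange-handled screwdriver, 185 mm long, 28 mm high; leave alone.
- pliers: Red-handled pliers, 156 x 54 x 13 mm; leave alone.
- glue_tube: White glue tube, 33 x 106 x 26 mm; leave alone.

How it is judged:
By the outcome, as a careful person would: the job done as asked, in the order asked, and still so for the second after the job is handed in, while the arm keeps its last pose, push and grip.
It also fails if it takes over 69 s, if anything falls off the work surface, if the arm or the gripper's body presses on something with over 40 N, if the wrist force passes 120 N, or if a joint passes its speed limit or range.

## Working session

There is one attempt and no reset: what is moved stays moved. The work goes in short steps, Python scripts to look and compute and a tool call to move; the robot and the scene stay as the last step left them, time stands still between calls to the robot, and variables do not carry over. Pictures are saved under pics/ and viewed, and the job is handed in when it is done.

Besides the shell and the picture viewer there is one more tool, called after "Call:" by a JSON object that holds its "name" and its "arguments", one argument or row to a line. step_arm: Moves the arm, as the interface text tells. Its arguments: {"type":"object","properties":{"deltas":{"type":"array"},"newtons":{"type":"number"}},"required":["deltas"]}

```bash
mkdir -p pics; ls
python3 - <<'E'
from bench import ctrl, optics
import cv2, numpy as np
s=ctrl.get_state()
for k,v in s.items(): print(k,np.round(v,4))
for n in("scene","top"):
    im=optics.get_image(n); cv2.imwrite(f"pics/{n}0_raw.png",im[:,:,::-1])
    cv2.imwrite(f"pics/{n}0.png",cv2.resize(im[:,:,::-1],(800,600),interpolation=cv2.INTER_CUBIC))
    c=optics.get_calibration(n)
    for k,v in c.items(): print(k,np.round(v,4).tolist())
E
```

```text
pics
time 0.0
joint_positions [ 1.2041  0.3218 -0.0701  1.4517  0.0226  1.3708 -0.0569]
qd [-0.0004  0.0008 -0.001  -0.0016 -0.0006  0.0018  0.0017]
joint_torque [ 1.00000e-04 -4.91289e+01 -4.03500e-01 -3.12528e+01 -6.38000e-02
  4.38000e-02  2.00000e-04]
position [ 0.2413 -0.6029  0.2214]
tool_rot [-3.0829e+00 -5.9410e-01  7.0000e-04]
ft_force [-0.7616  0.7673 -0.3947]
torque [-0.0186 -0.0097  0.0242]
grip_width 0.9949
K [[396.9595, 0.0, 250.5486], [0.0, 396.9595, 192.5161], [0.0, 0.0, 1.0]]
k1 -0.0439
R [[-0.5435, 0.8394, 0.0013], [0.7511, 0.487, -0.4456], [-0.3747, -0.2412, -0.8952]]
t [0.3282, -0.4658, 1.3252]
K [[365.2703, 0.0, 253.2009], [0.0, 365.2703, 186.2117], [0.0, 0.0, 1.0]]
k1 0.0348
R [[0.4106, -0.9118, -0.0049], [-0.8892, -0.3992, -0.2236], [0.2019, 0.0962, -0.9747]]
t [-0.279, 0.3744, 0.9056]
```

View pics/scene0.png

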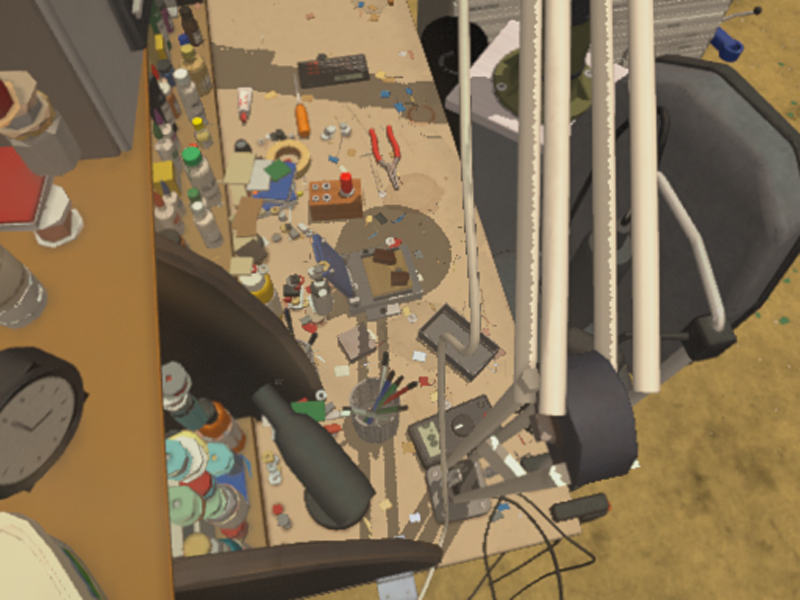

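View pics/top0.png

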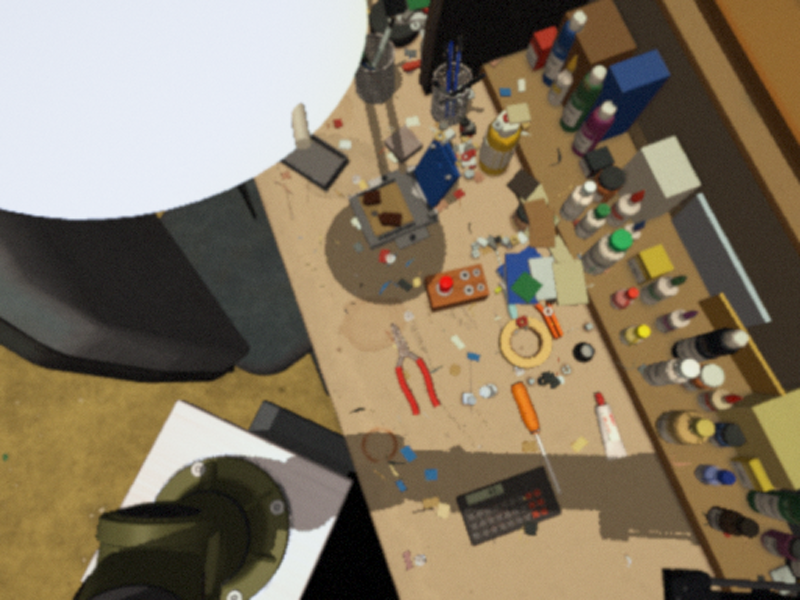

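The scene view shows the jig near (385,275) in the 800x600 picture, with the blue leaf to its left, the pin block at (335,198) and the tray at (458,342). The top view shows the jig at (393,210), the pin at (446,285), and the tray at (315,160), partly under the lamp shade. I'll enlarge these.

```bash
cat > h.py <<'E'
import numpy as np, cv2
from scipy.optimize import brentq, least_squares
from scipy.spatial.transform import Rotation as Ro
from bench import ctrl, optics
C={n:{k:np.array(v) for k,v in optics.get_calibration(n).items()} for n in("scene","top")}
def proj(n,X):
    c=C[n]; X=np.atleast_2d(X); p=X@c["R"].T+c["t"]; s=p[:,:2]/p[:,2:]
    s=s*(1+c["k1"]*(s**2).sum(1,keepdims=True)); return s@c["K"][:2,:2].T+c["K"][:2,2]
def unproj(n,uv,z):
    c=C[n]; d=(np.array(uv,float)-c["K"][:2,2])/c["K"][0,0]; s=d.copy()
    for _ in range(20): s=d/(1+c["k1"]*(s@s))
    r=c["R"].T@np.array([s[0],s[1],1]); o=-c["R"].T@c["t"]; return o+r*(z-o[2])/r[2]
def crop(n,im,u0,v0,u1,v1,f,name,pts=None,step=10):
    a=cv2.resize(im[v0:v1,u0:u1,::-1],None,fx=f,fy=f,interpolation=cv2.INTER_CUBIC)
    for u in range(-(-u0//step)*step,u1,step):
        x=int((u+.5-u0)*f); cv2.line(a,(x,0),(x,6),(0,255,0),1); cv2.putText(a,str(u),(x,16),0,.35,(0,255,0),1)
    for v in range(-(-v0//step)*step,v1,step):
        y=int((v+.5-v0)*f); cv2.line(a,(0,y),(6,y),(0,255,0),1); cv2.putText(a,str(v),(8,y+4),0,.35,(0,255,0),1)
    if pts is not None:
        for q in pts:
            cv2.circle(a,(int((q[0]+.5-u0)*f),int((q[1]+.5-v0)*f)),2,(255,0,255),-1)
    cv2.imwrite("pics/"+name,a)
E
python3 - <<'E'
from h import *
for n in C: print(n,-C[n]["R"].T@C[n]["t"])
im=cv2.imread("pics/top0_raw.png")[:,:,::-1]
crop("top",im,170,70,330,190,5,"top0c.png")
im=cv2.imread("pics/scene0_raw.png")[:,:,::-1]
crop("scene",im,180,100,340,220,5,"scene0c.png")
E
```

```text
scene [1.02485103 0.27102351 0.97835822]
top [ 0.26456799 -0.19197186  0.96499352]
```

View pics/top0c.png

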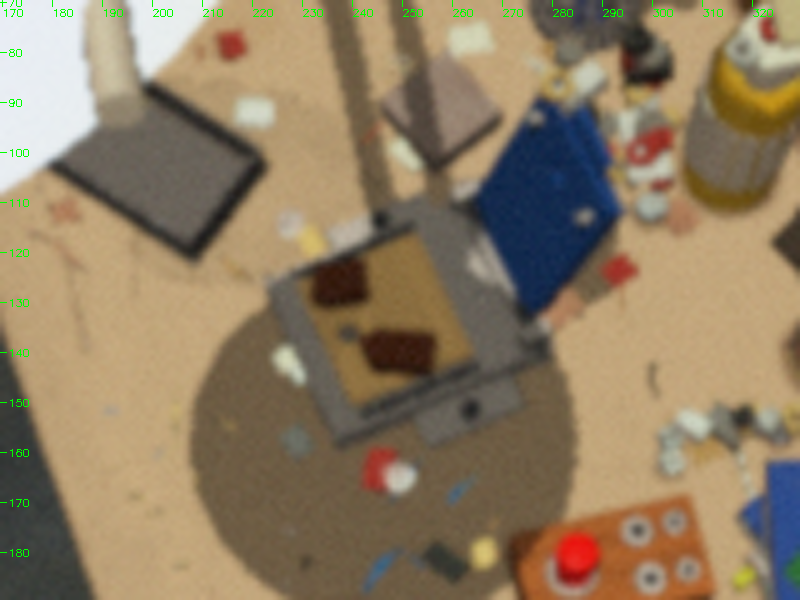

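View pics/scene0c.png

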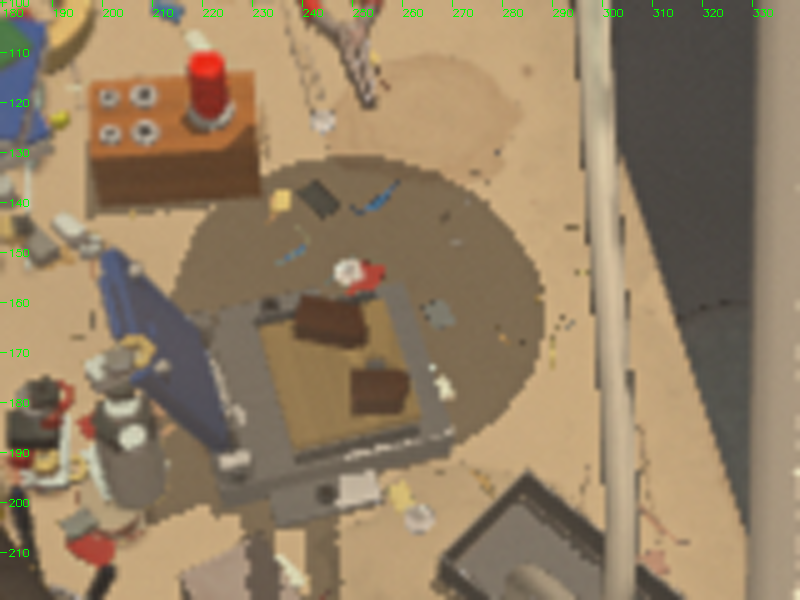

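```bash
cat > fit1.py <<'E'
from h import *
def T(p,L): # p: x,y,yaw ; L local pts
    c,s=np.cos(p[2]),np.sin(p[2]); L=np.atleast_2d(L)
    return np.c_[p[0]+c*L[:,0]-s*L[:,1],p[1]+s*L[:,0]+c*L[:,1],L[:,2]]
def fit(obs,p0):
    f=lambda p:np.concatenate([(proj(n,T(p,l))[0]-uv) for n,l,uv in obs])
    r=least_squares(f,p0,loss="soft_l1"); return r.x,f(r.x).reshape(-1,2)
E
python3 - <<'E'
from fit1 import *
b=.024;a=.0315
print(unproj("top",(236,133),a),unproj("scene",(248,172),a))
obs=[("top",(-.065,.05,b),(223.1,126.5)),("top",(-.065,-.05,b),(237.1,158.7)),("top",(.065,-.05,b),(279.1,139.5)),
("scene",(-.065,-.05,b),(259.5,156.1)),("scene",(-.065,.05,b),(269.5,187.5)),
("top",(-.05,.038,a),(229.5,126)),("top",(.022,.038,a),(253,116.5))]
p,r=fit(obs,[.6,-.15,-.7]); print(p,np.round(r,1).tolist())
L=[(x,y,z) for x in(-.065,.065) for y in(-.05,.05) for z in(0,b)]+[(x,y,a) for x in(-.05,.022) for y in(-.038,.038)]+[(-.035,0,a),(.055,.038,.036),(.055,-.038,.036)]
L+=[(.055-.124*np.cos(t)+0*y,y,.036+.124*np.sin(t)) for t in(1.8,) for y in(-.038,.038)]
W=T(p,L)
for n,box in(("top",(170,70,330,190)),("scene",(180,100,340,220))):
    im=cv2.imread(f"pics/{n}0_raw.png")[:,:,::-1]; crop(n,im,*box,5,f"{n}0w.png",proj(n,W))
E
```

```text
[0.57381936 0.00343934 0.0315    ] [ 0.57970189 -0.02404566  0.0315    ]
[ 0.59520223 -0.03353447 -0.73800398] [[-0.4, -0.8], [-0.2, -1.0], [1.8, -0.1], [0.5, -0.5], [0.3, -1.4], [-0.2, 0.3], [0.5, -0.0]]
```

View pics/top0w.png

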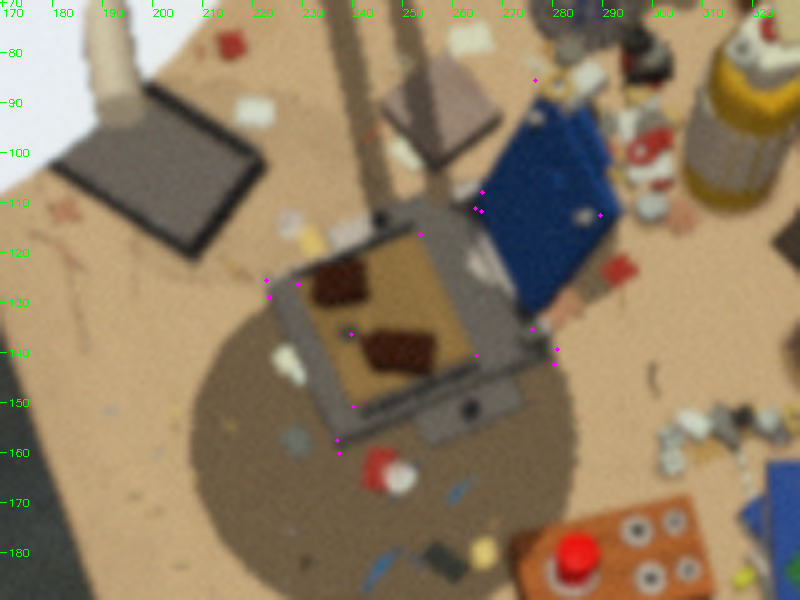

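View pics/scene0w.png

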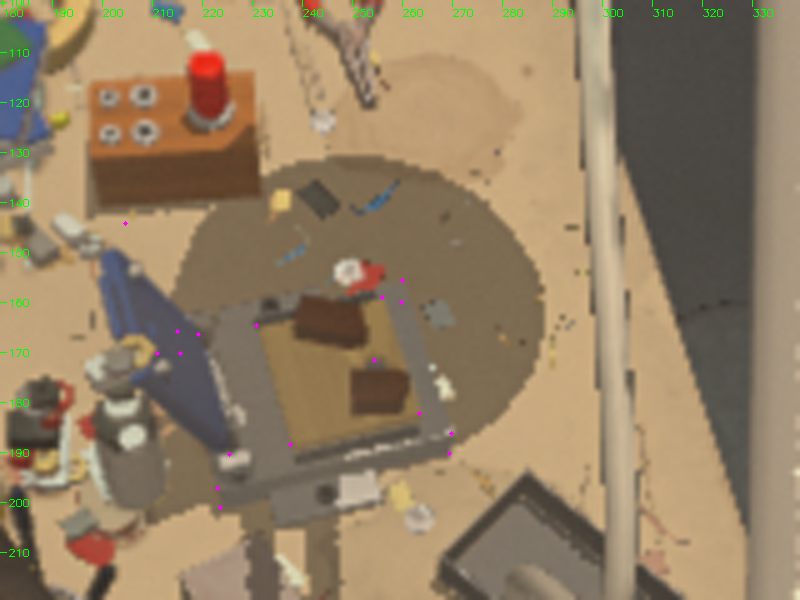

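Run:
```python
from h import *
im=cv2.imread("pics/top0_raw.png")[:,:,::-1]
crop("top",im,222,112,272,162,12,"t1.png",step=5)
crop("top",im,175,80,230,125,12,"t2.png",step=5)
crop("top",im,265,160,325,205,12,"t3.png",step=5)
im=cv2.imread("pics/scene0_raw.png")[:,:,::-1]
crop("scene",im,222,145,277,195,12,"s1.png",step=5)
crop("scene",im,255,185,330,250,10,"s2.png",step=5)
crop("scene",im,190,100,240,145,12,"s3.png",step=5)
```

```text
(no output)
```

View pics/t1.png

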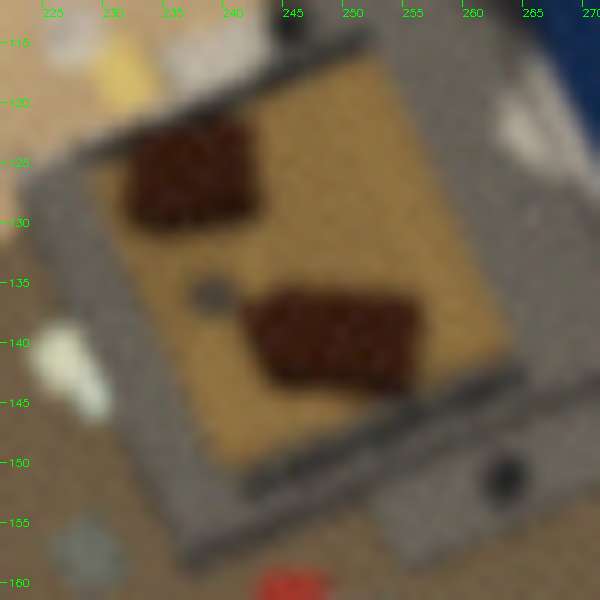

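View pics/t2.png

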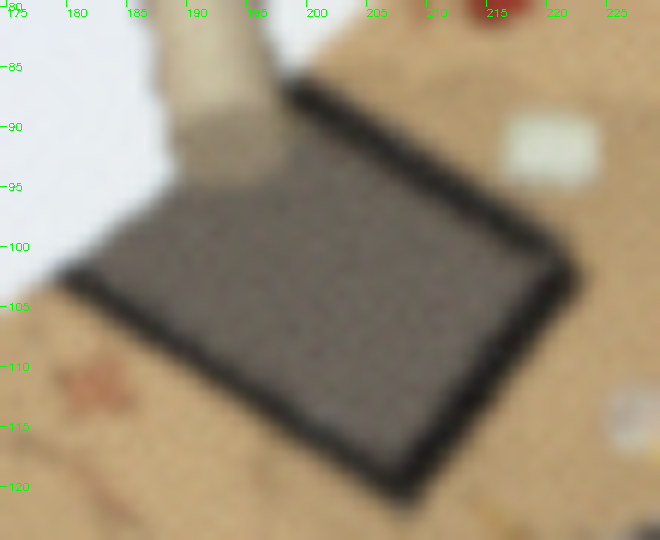

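View pics/t3.png

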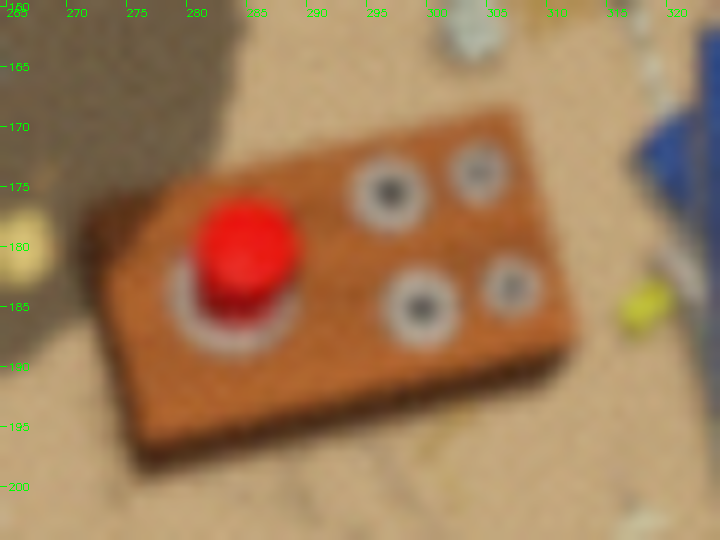

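View pics/s1.png

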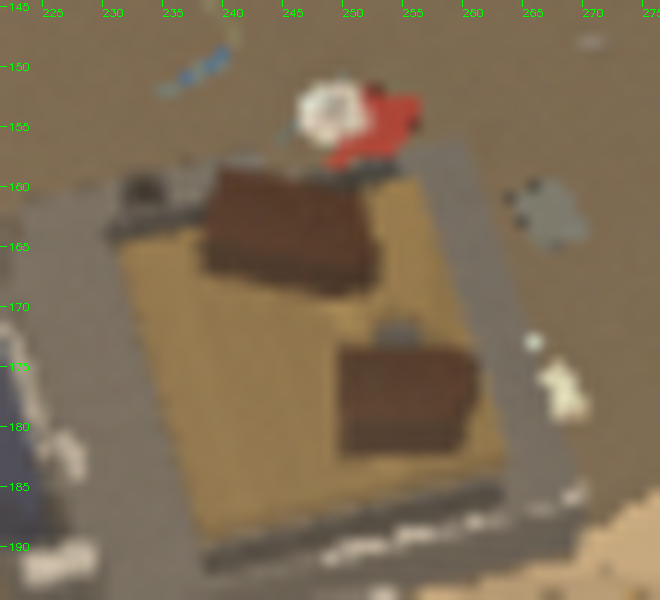

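View pics/s2.png

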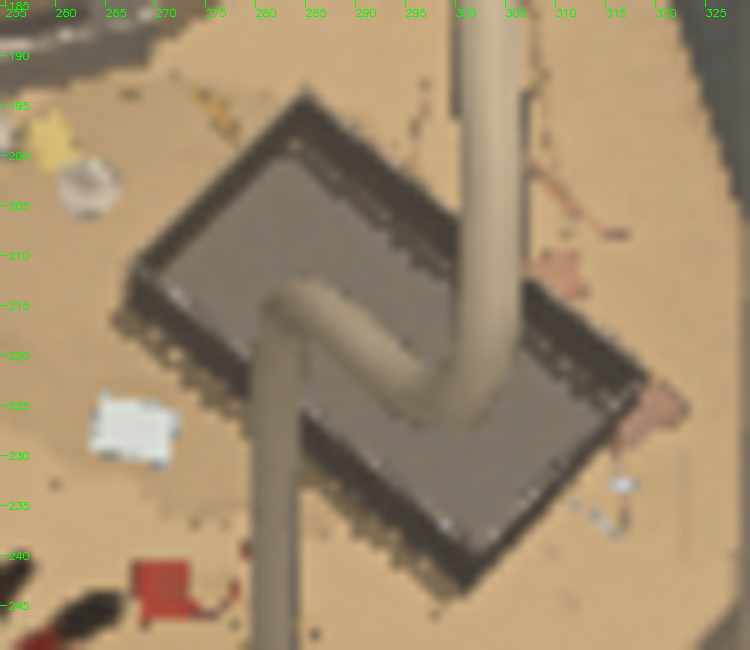

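View pics/s3.png

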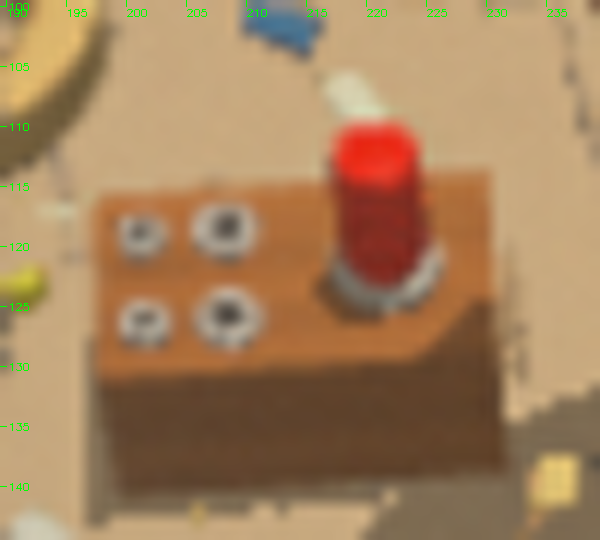

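Run:
```python
from fit1 import *
np.set_printoptions(precision=4,suppress=True)
t=lambda px,u0,v0,f:(px[0]/f+u0-.5,px[1]/f+v0-.5)
print("nadir top",proj("top",[.2646,-.192,0]),"scene",proj("scene",[1.0248,.271,0]))
print("long scene",[unproj("scene",t(p,222,145,12),.0495)[:2] for p in[(218,168),(352,188),(375,262),(205,243)]])
print("short scene",[unproj("scene",t(p,222,145,12),.0495)[:2] for p in[(340,348),(478,355),(465,425),(338,420)]])
print("long top",[unproj("top",t(p,222,112,12),.0495)[:2] for p in[(245,305),(285,290),(418,295),(408,395),(270,385)]])
print("short top",[unproj("top",t(p,222,112,12),.0495)[:2] for p in[(135,140),(250,115),(265,215),(130,225)]])
o=[("top",(a*.06,b*.035,.03),uv) for a,b,uv in[(1,1,(179.5,102.7)),(-1,1,(208.2,121.6)),(-1,-1,(222.8,102.4)),(1,-1,(199.1,86.3))]]
o2=[("scene",(a*.06,b*.035,.03),uv) for a,b,uv in[(-1,1,(285,193.7)),(-1,-1,(267.5,211)),(1,1,(319.3,222.3)),(1,-1,(301,244))]]
for oo in(o,o2,o+o2): print("tray",*fit(oo,[.7,.12,.8]))
print("pin top",unproj("top",(285.2,180.1),.097),unproj("scene",(220.9,112.4),.097))
p1=[unproj("top",uv,.05)[:2] for uv in[(272,177.4),(307,167.8),(312.4,187.8),(276.6,196.6)]]
p2=[unproj("scene",uv,.05)[:2] for uv in[(230.3,113.8),(197.6,115.6),(197.6,131),(231.2,129)]]
print("blk",p1,np.mean(p1,0),p2,np.mean(p2,0))
```

```text
nadir top [[255.0498 270.1553]] scene [[249.9886 387.9509]]
long scene [array([ 0.5651, -0.0606]), array([ 0.553 , -0.0321]), array([ 0.5665, -0.0173]), array([ 0.5832, -0.0521])]
short scene [array([ 0.5894, -0.0118]), array([0.5741, 0.015 ]), array([0.5907, 0.022 ]), array([ 0.6049, -0.0022])]
long top [array([ 0.5643, -0.0193]), array([ 0.5711, -0.0259]), array([ 0.5821, -0.0532]), array([ 0.5599, -0.0607]), array([ 0.5496, -0.0321])]
short top [array([0.5896, 0.0193]), array([ 0.6055, -0.0016]), array([ 0.5853, -0.0145]), array([0.5709, 0.0118])]
tray [0.6158 0.1291 1.4422] [[-3.4371 -0.6879]
 [ 4.3012  1.7507]
 [ 3.4725  0.7148]
 [-8.9834 -4.0069]]
tray [0.6279 0.1465 1.3639] [[ 0.0694  0.2233]
 [-0.5834 -0.0063]
 [ 0.0921  1.0903]
 [ 0.3512 -2.2569]]
tray [0.623  0.142  1.3552] [[ -6.1923  -6.6933]
 [ -0.8367  -1.4461]
 [  0.1713  -1.2634]
 [-10.004   -8.7598]
 [ -0.2158  -2.0208]
 [ -0.9898  -2.4977]
 [ -0.5634  -1.0524]
 [ -0.4512  -4.6557]]
pin top [ 0.4904 -0.1714  0.097 ] [ 0.4929 -0.1696  0.097 ]
blk [array([ 0.4953, -0.1364]), array([ 0.5561, -0.209 ]), array([ 0.5125, -0.2418]), array([ 0.4538, -0.1674])] [ 0.5044 -0.1886] [array([ 0.4539, -0.1673]), array([ 0.5107, -0.2433]), array([ 0.5544, -0.211 ]), array([ 0.4969, -0.1349])] [ 0.504  -0.1891]
```

Run:
```python
from fit1 import *
np.set_printoptions(precision=4,suppress=True)
p=[.5952,-.0335,-.738]
im=cv2.imread("pics/top0_raw.png")[:,:,::-1]
W=[(.11,y,z) for y in(-.02,0,.02) for z in(0,.06,.12)]
# leaf outer tab edges for 1.7..1.95
crop("top",im,255,55,330,135,8,"t4.png",proj("top",T(p,W)),step=5)
im=cv2.imread("pics/scene0_raw.png")[:,:,::-1]
crop("scene",im,165,130,240,215,8,"s4.png",proj("scene",T(p,W)),step=5)
print(T(p,W)[::3])
for t in(1.7,1.8,1.9,1.95):
    c,s=np.cos(t),np.sin(t)
    L=lambda r,y,h:(.055-r*c+h*s, y, .036+r*s+h*c)
    print(t,[ (n,np.round(proj(n,T(p,[L(.124,-.018,.006),L(.124,.018,.006),L(.090,0,.006),L(.09,0,-.004)])),1).tolist()) for n in C])
```

```text
[[ 0.6631 -0.1223  0.    ]
 [ 0.6766 -0.1075  0.    ]
 [ 0.69   -0.0927  0.    ]]
1.7 [('scene', [[208.7, 150.1], [211.8, 162.3], [213.2, 162.9], [217.0, 161.8]]), ('top', [[283.8, 106.1], [277.6, 93.3], [278.2, 106.5], [274.5, 107.8]])]
1.8 [('scene', [[204.0, 151.8], [207.0, 164.0], [209.8, 164.1], [213.5, 162.8]]), ('top', [[288.4, 104.7], [282.1, 92.0], [281.3, 105.6], [277.8, 106.7]])]
1.9 [('scene', [[199.4, 153.7], [202.4, 166.0], [206.6, 165.5], [210.2, 164.0]]), ('top', [[292.7, 103.6], [286.4, 91.0], [284.3, 104.9], [281.0, 105.7]])]
1.95 [('scene', [[197.3, 154.7], [200.2, 167.0], [205.1, 166.2], [208.6, 164.6]]), ('top', [[294.7, 103.2], [288.5, 90.6], [285.8, 104.6], [282.5, 105.3]])]
```

View pics/t4.png

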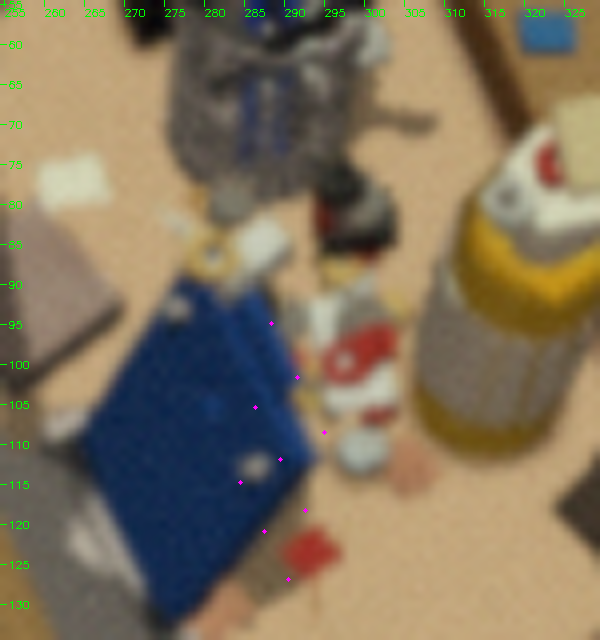

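View pics/s4.png

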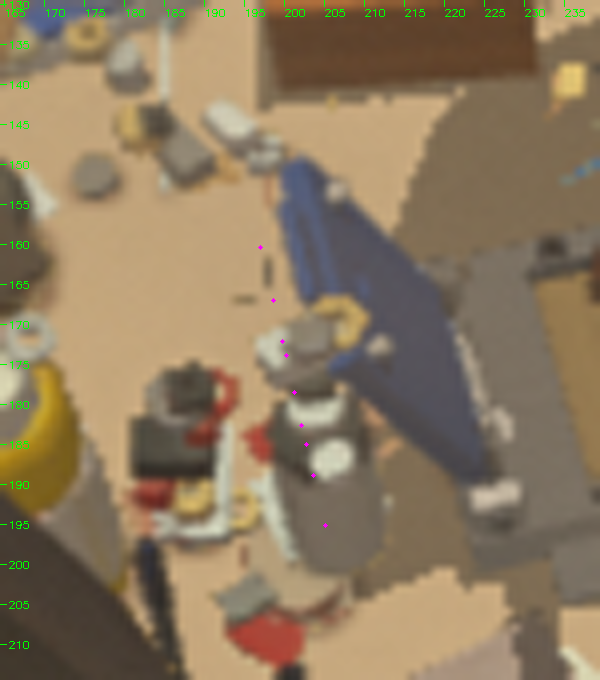

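Run:
```python
from fit1 import *
np.set_printoptions(precision=3,suppress=True)
p=[.5952,-.0335,-.738]
# candidate correspondences
for a,b in [((203.3,171.4),(283,80)),((203.3,171.4),(287,85)),((205,177),(287,85)),((201,171),(281,87)),((189,178),(297,78)),((205,187),(283,80)),((205,187),(287,85))]:
    f=lambda X:np.r_[proj("scene",X)[0]-a,proj("top",X)[0]-b]
    r=least_squares(f,[.7,-.05,.05]); print(a,b,r.x,np.round(f(r.x),1))
```

```text
(203.3, 171.4) (283, 80) [ 0.698 -0.071  0.165] [ 0.2  0.   0.2 -0. ]
(203.3, 171.4) (287, 85) [ 0.695 -0.08   0.152] [-1.4 -0.1 -1.4  0.2]
(205, 177) (287, 85) [ 0.701 -0.076  0.138] [-2.5 -0.2 -2.6  0.4]
(201, 171) (281, 87) [ 0.691 -0.077  0.149] [ 2.8  0.3  2.8 -0.4]
(189, 178) (297, 78) [ 0.725 -0.097  0.149] [-0.3 -0.  -0.3  0. ]
(205, 187) (283, 80) [ 0.717 -0.062  0.126] [-1.4 -0.1 -1.4  0.2]
(205, 187) (287, 85) [ 0.714 -0.071  0.112] [-3.  -0.3 -3.   0.5]
```

```bash
cat > go.py <<'E'
from fit1 import *
import sys
J=[.5952,-.0335,-.738]
def jw(x,y,z): return T(J,[(x,y,z)])[0]
def Rj(j):
    j=np.radians(j); y=np.array([np.cos(j),np.sin(j),0]); z=np.array([0,0,-1.]); return np.c_[np.cross(y,z),y,z]
def st():
    s=ctrl.get_state(); R=Ro.from_rotvec(s["tool_rot"]).as_matrix()
    print("t",round(s["time"],2),"pos",np.round(s["position"],4),"jaw",round(np.degrees(np.arctan2(R[1,1],R[0,1])),1),"z",np.round(R[:,2],3),"F",np.round(s["ft_force"],1),"w",round(s["grip_width"]*87,1))
    return s,R
def delta(tgts):
    s,R=st(); print("q",np.round(s["joint_positions"],2))
    for xyz,j in tgts:
        a=Rj(j);b=Rj(j+180)
        rv=min((Ro.from_matrix(R.T@a).as_rotvec(True),Ro.from_matrix(R.T@b).as_rotvec(True)),key=np.linalg.norm)
        print(np.round(rv,1).tolist(),np.round(1000*R.T@(np.array(xyz)-s["position"]),1).tolist())
E
python3 - <<'E'
from go import *
delta([((.567,-.041,.18),23),((.567,-.041,.10),23),((.567,-.041,.036),23)])
E
```

```text
t 0.1 pos [ 0.2413 -0.603   0.2216] jaw -68.2 z [-0.001  0.002 -1.   ] F [ 0.1 -0.2 -0.4] w 86.9
q [ 1.2   0.32 -0.07  1.45  0.02  1.37 -0.06]
[-0.1, 0.1, 88.8] [511.2, -400.6, 42.2]
[-0.1, 0.1, 88.8] [511.2, -400.5, 122.2]
[-0.1, 0.1, 88.8] [511.2, -400.4, 186.2]
```

Call:
{"name": "step_arm", "arguments": {
  "deltas": [
    [0,0,-8.3,46.5,-36.4,3,60],
    [0,0,-16.6,93,-72.8,6,60],
    [0,0,-24.9,139.5,-109.2,9,60],
    [0,0,-33.2,186,-145.6,12,60],
    [0,0,-41.5,232.5,-182,15,60],
    [0,0,-49.8,279,-218.4,18,60],
    [0,0,-58.1,325.5,-254.8,21,60],
    [0,0,-66.4,372,-291.2,24,60]
  ],
  "newtons": 30
}}

```text
time: 1.1
position: [0.4791, -0.1932, 0.1983]
tool_rot: [2.251, 2.192, -0.001]
ft_force: [0.5, 0.1, -0.3]
grip_width: 0.69
```

```bash
sed -i 's/        rv=min.*/        az=np.degrees(np.arctan2(xyz[1],xyz[0])); M=a if abs((j-az+180)%360-180)<=90 else b; rv=Ro.from_matrix(R.T@M).as_rotvec(True)/; ' go.py
python3 - <<'E'
from go import *
delta([((.567,-.041,.15),23),((.567,-.041,.10),23),((.567,-.041,.036),23)])
E
```

```text
t 1.1 pos [ 0.4791 -0.1932  0.1983] jaw -1.5 z [-0. -0. -1.] F [ 0.5  0.1 -0.3] w 60.1
q [ 0.81  0.08 -0.5   1.8   0.04  1.28  0.27]
[-0.0, 0.0, -24.5] [154.5, 83.8, 48.2]
[-0.0, 0.0, -24.5] [154.5, 83.8, 98.2]
[-0.0, 0.0, -24.5] [154.5, 83.8, 162.2]
```

Call:
{"name": "step_arm", "arguments": {
  "deltas": [
    [0,0,-8,51,28,12,50],
    [0,0,-16,103,56,25,50],
    [0,0,-24.5,154.5,83.8,40,50],
    [0,0,-24.5,154.5,83.8,65,46],
    [0,0,-24.5,154.5,83.8,95,46],
    [0,0,-24.5,154.5,83.8,110,46],
    [0,0,-24.5,154.5,83.8,115,46],
    [0,0,-24.5,154.5,83.8,115,46]
  ]
}}

```text
time: 2.1
position: [0.5675, -0.0432, 0.084]
tool_rot: [1.741, 2.615, 0.0]
ft_force: [0.5, -0.3, 0.3]
grip_width: 0.524
```

Run:
```python
from go import *
delta([((.567,-.041,.036),23)])
for n,box in(("top",(210,90,310,165)),("scene",(190,110,290,185))):
    im=optics.get_image(n); crop(n,im,*box,8,f"{n}1.png")
```

```text
t 2.1 pos [ 0.5675 -0.0432  0.084 ] jaw 22.7 z [ 0.001 -0.    -1.   ] F [ 0.5 -0.3  0.3] w 45.6
q [ 0.57  0.32 -0.64  1.8   0.22  1.09  0.26]
[0.0, 0.0, -0.3] [2.3, 0.3, 48.0]
```

View pics/top1.png

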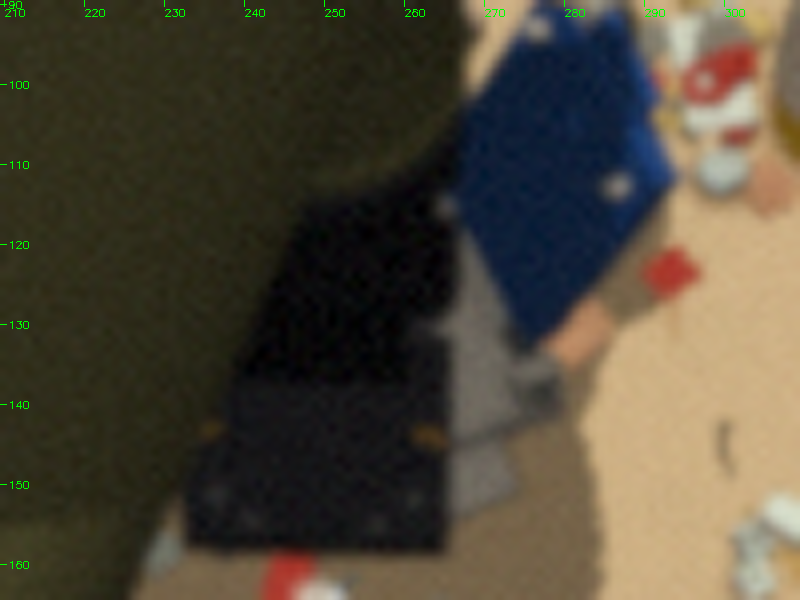

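View pics/scene1.png

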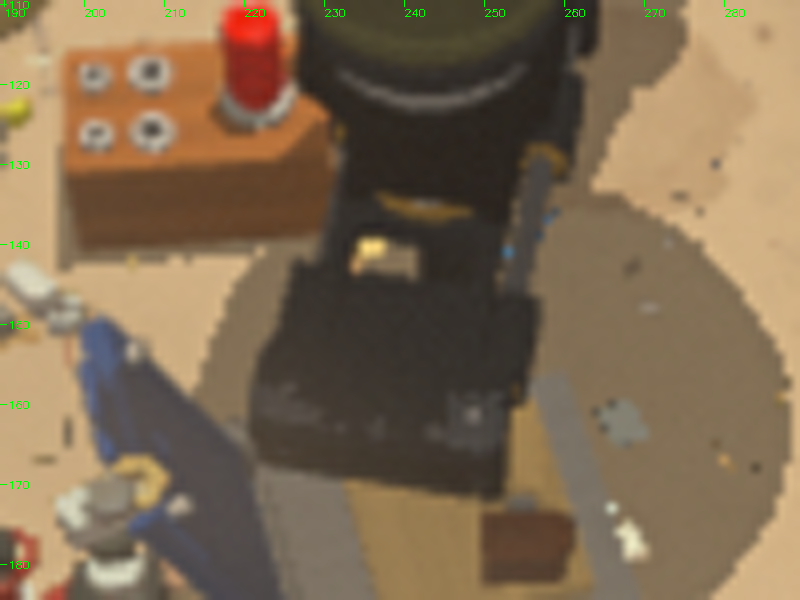

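Both views are hidden by the gripper over the long offcut. The short offcut is still visible at scene (255,177), and the leaf is clear of the gripper. I'll go down and grip.

Call:
{"name": "step_arm", "arguments": {
  "deltas": [
    [0,0,0,2,0,20,46],
    [0,0,0,2,0,36,46],
    [0,0,0,2,0,44,46],
    [0,0,0,2,0,48,46],
    [0,0,0,2,0,48,12],
    [0,0,0,2,0,48,12],
    [0,0,0,2,0,48,12],
    [0,0,0,2,0,48,12]
  ]
}}

```text
time: 3.2
position: [0.5668, -0.0412, 0.0359]
tool_rot: [1.74, 2.615, 0.0]
ft_force: [0.7, 0.3, 0.2]
grip_width: 0.225
```

Run:
```python
from go import *
s,R=st(); print(np.round(s["torque"],2))
```

```text
t 3.2 pos [ 0.5668 -0.0412  0.0359] jaw 22.7 z [ 0.001 -0.    -1.   ] F [0.7 0.3 0.2] w 19.6
[-0.01 -0.12  0.  ]
```

Width 19.6 mm, so the offcut is gripped. Before moving, I'll check the arm geometry and the objects near the tray.

```bash
cat > fk.py <<'E'
from go import *
S=[([1.2041,.3218,-.0701,1.4517,.0226,1.3708,-.0569],[.2413,-.6029,.2214],-68.2),
([.81,.08,-.5,1.8,.04,1.28,.27],[.4791,-.1932,.1983],-1.5),([.57,.32,-.64,1.8,.22,1.09,.26],[.5675,-.0432,.084],22.7)]
def chain(q,P,sg):
    h,a,b,d,ea,eb,ew,sh=P; pts=[]
    Rz=lambda t:Ro.from_euler("z",t).as_matrix(); Ry=lambda t:Ro.from_euler("y",t).as_matrix()
    R=Rz(sg[0]*q[0]); p=np.array([0,0,h])+R@[sh,0,0]; pts.append(p)
    R=R@Ry(q[1])@Rz(sg[1]*q[2]); p=p+R@[ea,0,a]; pts.append(p)
    R=R@Ry(q[3])@Rz(sg[2]*q[4]); p=p+R@[eb,0,b]; pts.append(p)
    R=R@Ry(q[5]); p=p+R@[ew,0,d]; pts.append(p); return pts,R
E
python3 - <<'E'
from fk import *
s=ctrl.get_state(); S.append((s["joint_positions"],s["position"],0))
best=None
for sg in [(-1,b,c) for b in(1,-1) for c in(1,-1)]:
    f=lambda P:np.concatenate([np.r_[chain(q,P,sg)[0][-1]-x,.2*(chain(q,P,sg)[1][:,2]-[0,0,-1])] for q,x,_ in S]+[.02*P[4:]])
    r=least_squares(f,[.3,.4,.4,.2,0,0,0,0]); print(sg,r.cost,np.round(r.x,3))
    if best is None or r.cost<best[0]: best=(r.cost,r.x,sg)
print([np.round(p,3).tolist() for p in chain(s["joint_positions"],best[1],best[2])[0]])
for uv in [(240,259),(240,245),(268,270),(310,262),(282,213)]: print(uv,unproj("scene",uv,0),unproj("scene",uv,.1))
E
```

```text
(-1, 1, 1) 0.005161254441861243 [ 3.72   0.431  0.72   3.305 -0.094  0.487  0.717  0.686]
(-1, 1, -1) 0.00803323148452082 [-0.638  0.763  0.772 -0.703 -0.033  0.434  1.02   0.786]
(-1, -1, 1) 0.007067367422549816 [-0.14   0.474  0.529 -0.012  0.016 -0.011  0.089  0.053]
(-1, -1, -1) 0.00030412560476081595 [ 0.505  0.443  0.524  0.601  0.005 -0.005  0.058  0.047]
[[0.04, -0.025, 0.505], [0.186, -0.111, 0.915], [0.623, -0.035, 0.636], [0.567, -0.045, 0.035]]
(240, 259) [0.78854451 0.08755221 0.        ] [0.81269789 0.10630519 0.1       ]
(240, 245) [0.75738996 0.06686797 0.        ] [0.7847277  0.08773513 0.1       ]
(268, 270) [0.77409605 0.16242358 0.        ] [0.79972623 0.1735238  0.1       ]
(310, 262) [0.69862902 0.24108962 0.        ] [0.73197284 0.24414923 0.1       ]
(282, 213) [0.62097367 0.11164936 0.        ] [0.6622548  0.12793932 0.1       ]
```

Run:
```python
from go import *
im=cv2.imread("pics/top0_raw.png")[:,:,::-1]; crop("top",im,190,0,310,90,6,"t5.png")
im=cv2.imread("pics/scene0_raw.png")[:,:,::-1]; crop("scene",im,210,200,310,300,6,"s5.png")
B=[np.array([.631,.166])]
```

```text
(no output)
```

View pics/t5.png

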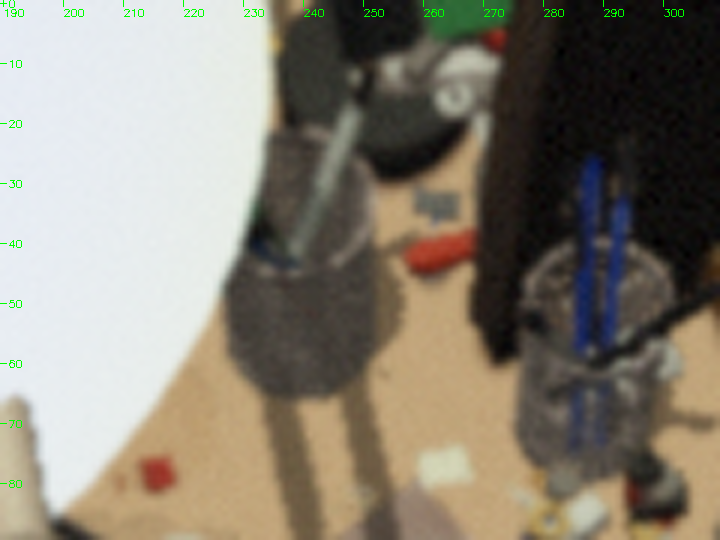

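View pics/s5.png

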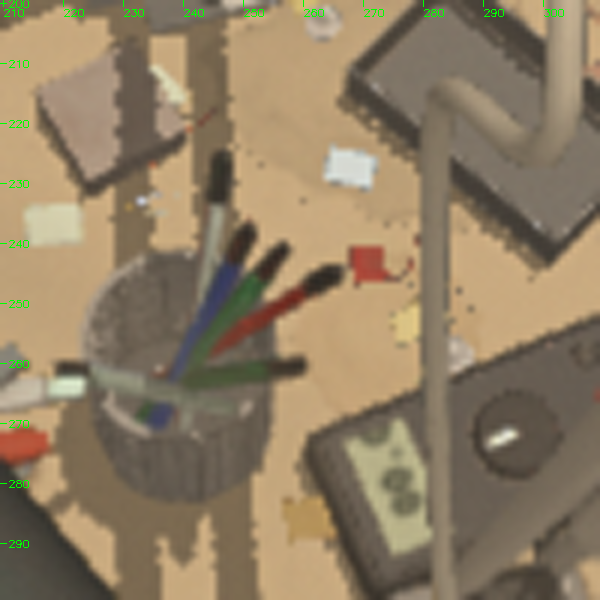

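Run:
```python
from go import *
np.set_printoptions(precision=3,suppress=True)
print("cup near edge top",unproj("top",(240,66),0),"cup base L/R",unproj("top",(229,57),.0),unproj("top",(250,60),0))
print("rim top view",unproj("top",(241,45),.1),unproj("top",(243,20),.1))
for uv in [(245,226),(255,240),(265,246),(260,260)]: print(uv,unproj("scene",uv,.14),unproj("scene",uv,.17))
for n,ctr in (("A",(.631,.166)),):
  for j in(-12,):
    u=np.array([np.cos(np.radians(j)),np.sin(np.radians(j))]);v=np.array([-u[1],u[0]])
    print([np.array(ctr)+a*.095*u+b*.0375*v for a in(-1,1) for b in(-1,1)])
```

```text
cup near edge top [0.777 0.086 0.   ] cup base L/R [0.79  0.128 0.   ] [ 0.807  0.068 -0.   ]
rim top view [0.781 0.081 0.1  ] [0.851 0.107 0.1  ]
(245, 226) [0.752 0.081 0.14 ] [0.762 0.087 0.17 ]
(255, 240) [0.768 0.118 0.14 ] [0.777 0.123 0.17 ]
(265, 246) [0.768 0.144 0.14 ] [0.777 0.148 0.17 ]
(260, 260) [0.801 0.152 0.14 ] [0.809 0.156 0.17 ]
[array([0.53 , 0.149]), array([0.546, 0.222]), array([0.716, 0.11 ]), array([0.732, 0.183])]
```

Run:
```python
from go import *
delta([((.567,-.041,.11),23),((.630,.156,.10),-12),((.630,.156,.016),-12)])
```

```text
t 3.2 pos [ 0.5668 -0.0412  0.0359] jaw 22.7 z [ 0.001 -0.    -1.   ] F [0.7 0.3 0.2] w 19.6
q [ 0.55  0.38 -0.62  1.84  0.26  1.    0.22]
[0.0, 0.0, -0.3] [0.1, 0.3, -74.1]
[0.0, 0.0, 34.7] [157.5, 134.5, -64.0]
[0.0, 0.0, 34.7] [157.5, 134.4, 20.0]
```

Call:
{"name": "step_arm", "arguments": {
  "deltas": [
    [0,0,0,0,0,-40,12],
    [0,0,0,0,0,-70,12],
    [0,0,8,39,34,-74,12],
    [0,0,17,79,67,-74,12],
    [0,0,26,118,101,-74,12],
    [0,0,34.7,157,134,-70,12],
    [0,0,34.7,157,134,-55,12],
    [0,0,34.7,157,134,-30,12]
  ]
}}

```text
time: 4.2
position: [0.63, 0.1559, 0.0655]
tool_rot: [2.438, 1.979, 0.002]
ft_force: [0.0, 0.1, 0.1]
grip_width: 0.223
```

Run:
```python
from go import *
delta([((.630,.156,.016),-12)])
for n,box in(("top",(170,50,330,170)),("scene",(210,120,370,240))):
    im=optics.get_image(n); crop(n,im,*box,5,f"{n}2.png")
```

```text
t 4.2 pos [0.63   0.1559 0.0655] jaw -11.9 z [ 0.002 -0.    -1.   ] F [0.  0.1 0.1] w 19.4
q [ 0.16  0.5  -0.58  1.61  0.3   1.12 -0.7 ]
[0.1, -0.0, 0.1] [0.1, -0.1, 49.5]
```

View pics/scene2.png

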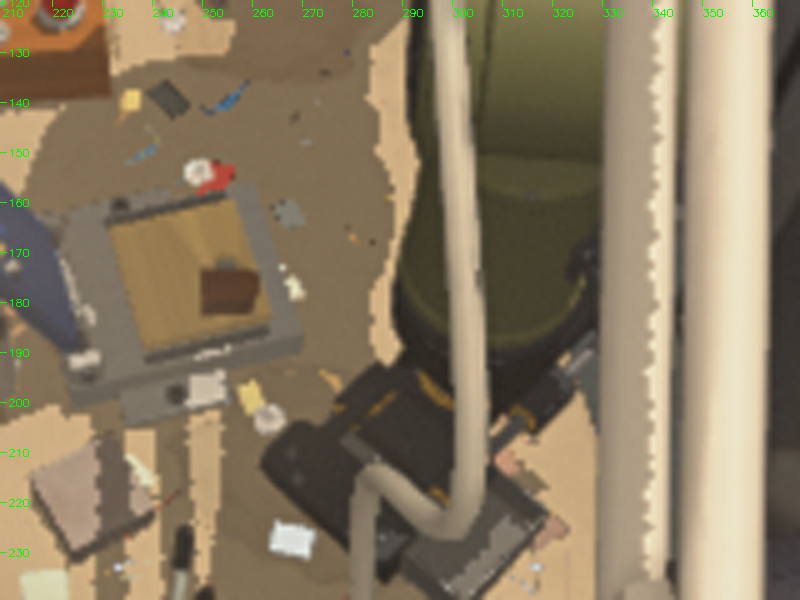

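View pics/top2.png

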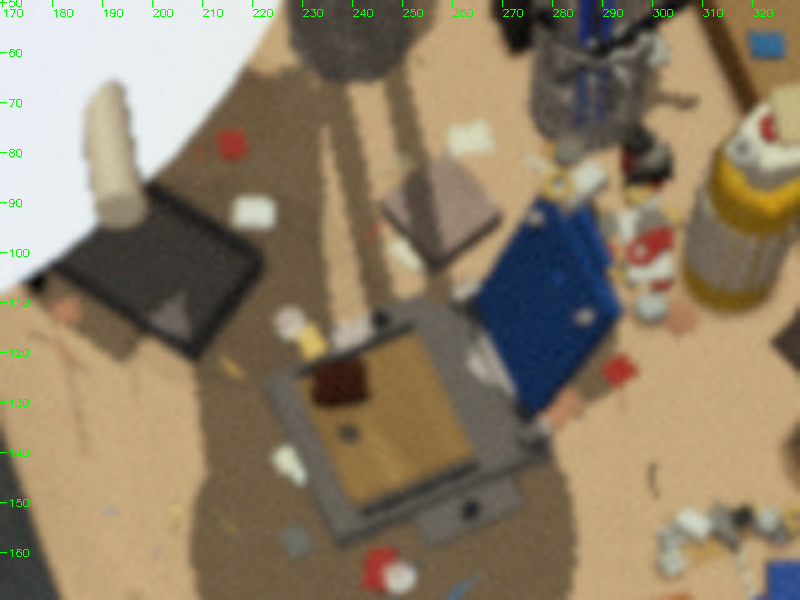

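Run:
```python
from go import *
print(proj("top",[(.63,.156,.0655),(.63,.156,.13),(.628,.146,.002),(.5952,-.0335,.024)]),proj("scene",[(.63,.156,.0655),(.628,.146,.002)]))
L=[(a*.06,b*.035,.03) for a,b in((1,1),(1,-1),(-1,-1),(-1,1))]
print(np.round(proj("top",T([.628,.1465,1.364],L)),1).tolist()); print(np.round(proj("scene",T([.628,.1465,1.364],L)),1).tolist())
for uv in [(199.1,86.3),(222.8,102.4),(208.2,121.6),(179.5,102.7)]: print(unproj("top",uv,.03))
```

```text
[[192.54475546  88.34681832]
 [188.22716507  75.83950868]
 [199.12290515 101.09300009]
 [251.6877267  132.48693074]] [[297.23849716 214.16896641]
 [291.79535995 221.19613375]]
[[172.6, 94.1], [188.2, 75.6], [222.3, 98.8], [206.9, 117.9]]
[[319.4, 223.4], [301.4, 241.8], [266.9, 211.0], [285.1, 193.9]]
[0.65753028 0.15580063 0.03      ]
[0.64079177 0.07473204 0.03      ]
[0.57315589 0.08696329 0.03      ]
[0.59082971 0.18347511 0.03      ]
```

The long offcut is out of the jig and the hand is over the tray, at scene (280,215). The short offcut is still at scene (256,178). The tray poses from the two views agree. I'll lower and release.

Call:
{"name": "step_arm", "arguments": {
  "deltas": [
    [0,0,0,0,0,20,12],
    [0,0,0,0,0,38,12],
    [0,0,0,0,0,48,12],
    [0,0,0,0,0,50,12],
    [0,0,0,0,0,50,27],
    [0,0,0,0,0,50,27],
    [0,0,0,0,0,25,27],
    [0,0,0,0,0,-25,27]
  ]
}}

```text
time: 5.3
position: [0.628, 0.1547, 0.0896]
tool_rot: [-2.44, -1.976, 0.006]
ft_force: [0.8, 0.3, 0.3]
grip_width: 0.315
```

Run:
```python
from go import *
delta([((.630,.156,.11),-12),((.589,.005,.10),30),((.589,.005,.036),30)])
```

```text
t 5.3 pos [0.628  0.1547 0.0896] jaw -12.0 z [-0.004 -0.001 -1.   ] F [0.8 0.3 0.3] w 27.4
q [ 0.17  0.47 -0.59  1.59  0.28  1.16 -0.69]
[-0.2, 0.1, 0.0] [1.6, 1.6, -20.4]
[-0.2, 0.0, -42.0] [-154.6, -7.1, -10.1]
[-0.2, 0.0, -42.0] [-154.4, -6.9, 53.9]
```

Call:
{"name": "step_arm", "arguments": {
  "deltas": [
    [0,0,0,0,0,-15,30],
    [0,0,-10,-40,-2,-15,44],
    [0,0,-20,-80,-4,-15,44],
    [0,0,-30,-120,-6,-12,44],
    [0,0,-40,-154.5,-7,-8,44],
    [0,0,-42,-154.5,-7,0,44],
    [0,0,-42,-154.5,-7,10,44],
    [0,0,-42,-154.5,-7,15,44]
  ]
}}

```text
time: 6.3
position: [0.5901, 0.0075, 0.0746]
tool_rot: [-1.568, -2.721, -0.0]
ft_force: [0.5, -0.1, -0.2]
grip_width: 0.503
```

Run:
```python
from go import *
delta([((.589,.005,.036),30)])
for n,box in(("scene",(230,150,340,250)),):
    im=optics.get_image(n); crop(n,im,*box,6,f"{n}3.png")
```

```text
t 6.3 pos [0.5901 0.0075 0.0746] jaw 30.1 z [-0.001  0.001 -1.   ] F [ 0.5 -0.1 -0.2] w 43.8
q [ 0.52  0.4  -0.69  1.75  0.28  1.1   0.26]
[-0.0, -0.1, 0.1] [-1.6, -2.2, 38.6]
```

View pics/scene3.png

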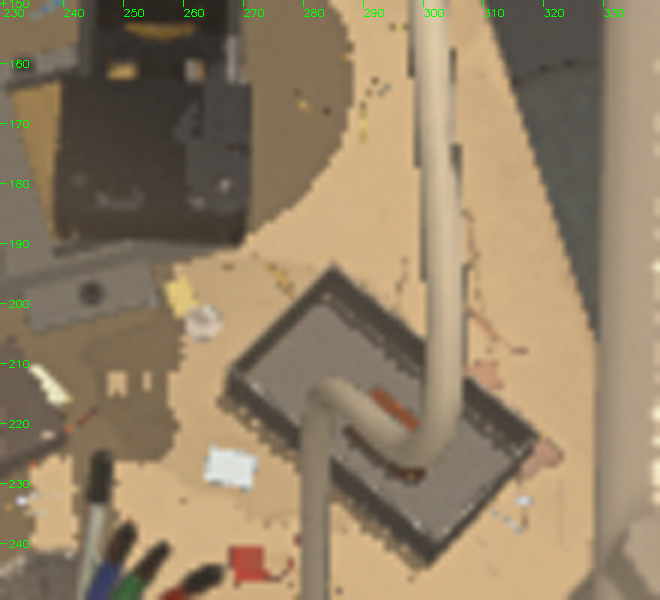

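The long offcut lies in the tray at scene (294,221), behind the lamp arm. Next I'll grip the short one.

Call:
{"name": "step_arm", "arguments": {
  "deltas": [
    [0,0,0,-1.5,-2,15,44],
    [0,0,0,-1.5,-2,28,44],
    [0,0,0,-1.5,-2,36,44],
    [0,0,0,-1.5,-2,38.5,44],
    [0,0,0,-1.5,-2,38.5,12],
    [0,0,0,-1.5,-2,38.5,12],
    [0,0,0,-1.5,-2,38.5,12],
    [0,0,0,-1.5,-2,38.5,12]
  ]
}}

```text
time: 7.35
position: [0.5898, 0.0034, 0.0374]
tool_rot: [1.57, 2.72, 0.0]
ft_force: [0.8, -0.0, 1.5]
grip_width: 0.223
```

Run:
```python
from go import *
delta([((.6218,.117,.10),-12),((.6218,.117,.016),-12)])
```

```text
t 7.35 pos [0.5898 0.0034 0.0374] jaw 30.0 z [ 0.001 -0.    -1.   ] F [ 0.8 -0.   1.5] w 19.4
q [ 0.5   0.44 -0.67  1.78  0.31  1.03  0.24]
[0.0, 0.0, 42.0] [82.4, 84.6, -62.6]
[0.0, 0.0, 42.0] [82.4, 84.5, 21.4]
```

Call:
{"name": "step_arm", "arguments": {
  "deltas": [
    [0,0,0,0,0,-35,12],
    [0,0,0,0,0,-65,12],
    [0,0,10,20,21,-70,12],
    [0,0,20,41,42,-70,12],
    [0,0,30,62,63,-70,12],
    [0,0,40,82.4,84.5,-65,12],
    [0,0,42,82.4,84.5,-50,12],
    [0,0,42,82.4,84.5,-30,12]
  ]
}}

```text
time: 8.35
position: [0.6219, 0.1174, 0.0667]
tool_rot: [2.439, 1.978, 0.001]
ft_force: [0.2, -0.6, 0.1]
grip_width: 0.222
```

Run:
```python
from go import *
delta([((.6218,.117,.016),-12)])
```

```text
t 8.35 pos [0.6219 0.1174 0.0667] jaw -11.9 z [ 0.001 -0.    -1.   ] F [ 0.2 -0.6  0.1] w 19.3
q [ 0.23  0.47 -0.58  1.65  0.28  1.11 -0.64]
[0.1, -0.0, 0.1] [-0.4, -0.0, 50.7]
```

Call:
{"name": "step_arm", "arguments": {
  "deltas": [
    [0,0,0,0,0,20,12],
    [0,0,0,0,0,38,12],
    [0,0,0,0,0,48,12],
    [0,0,0,0,0,51,12],
    [0,0,0,0,0,51,27],
    [0,0,0,0,0,51,27],
    [0,0,0,0,0,25,27],
    [0,0,0,0,0,-25,27]
  ]
}}

```text
time: 9.35
position: [0.6201, 0.1165, 0.0913]
tool_rot: [-2.44, -1.976, 0.005]
ft_force: [0.9, -0.1, 0.8]
grip_width: 0.309
```

Run:
```python
from go import *
print(jw(.118,-.01,.25))
a=jw(.118,-.01,.26)
delta([(a,47.7),(jw(.118,-.01,.135),47.7)])
```

```text
[ 0.67577015 -0.12028969  0.25      ]
t 9.35 pos [0.6201 0.1165 0.0913] jaw -12.0 z [-0.004 -0.001 -1.   ] F [ 0.9 -0.1  0.8] w 26.9
q [ 0.24  0.44 -0.59  1.63  0.26  1.15 -0.63]
[-0.2, -0.0, -59.7] [-220.3, 103.1, -168.7]
[-0.2, -0.0, -59.7] [-220.1, 103.5, -43.7]
```

Call:
{"name": "step_arm", "arguments": {
  "deltas": [
    [0,0,0,0,0,-50,0],
    [0,0,-8.5,-30,15,-90,0],
    [0,0,-17,-70,32,-112,0],
    [0,0,-26,-110,50,-112,0],
    [0,0,-35,-150,70,-112,0],
    [0,0,-44,-190,88,-112,0],
    [0,0,-52,-220,103,-112,0],
    [0,0,-60,-220,103,-112,0]
  ]
}}

```text
time: 10.35
position: [0.6768, -0.1249, 0.2041]
tool_rot: [1.128, 2.931, -0.003]
ft_force: [-0.8, 1.0, -0.8]
grip_width: 0.005
```

Run:
```python
from go import *
delta([(jw(.118,-.01,.137),47.7)])
im=optics.get_image("scene"); cv2.imwrite("pics/scene4.png",cv2.resize(im[:,:,::-1],(800,600)))
im=optics.get_image("top"); crop("top",im,215,50,335,140,6,"top4.png",proj("top",[jw(.118,-.01,.2),jw(.118,-.01,.14)]))
```

```text
t 10.35 pos [ 0.6768 -0.1249  0.2041] jaw 47.9 z [ 0.    -0.002 -1.   ] F [-0.8  1.  -0.8] w 0.4
q [ 0.62  0.5  -0.69  1.35  0.31  1.4   0.78]
[-0.1, 0.1, 0.2] [4.0, 2.8, 67.0]
```

View pics/scene4.png

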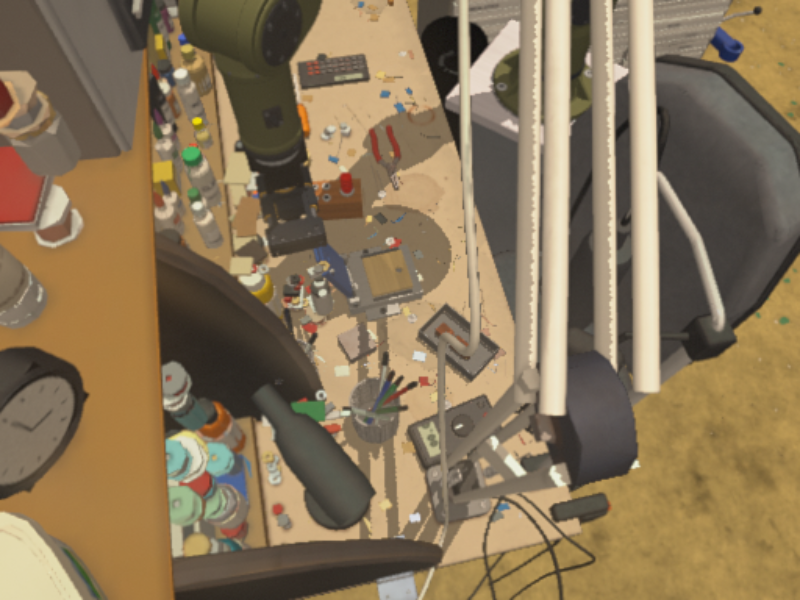

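View pics/top4.png

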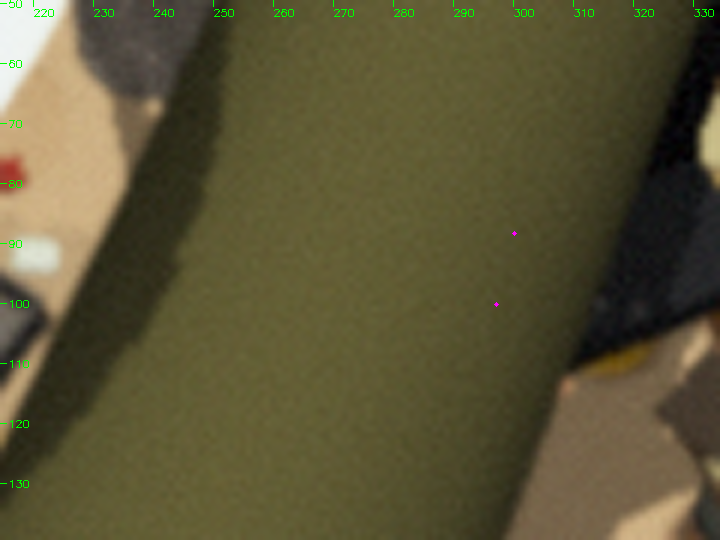

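The jig is empty and both offcuts show in the tray, at scene (447,335) in the 800-wide picture. The leaf is free and the hand is behind it. Now down behind the tab.

Call:
{"name": "step_arm", "arguments": {
  "deltas": [
    [0,0,0,4,3,10,0],
    [0,0,0,4,3,22,0],
    [0,0,0,4,3,34,0],
    [0,0,0,4,3,46,0],
    [0,0,0,4,3,58,0],
    [0,0,0,4,3,66,0],
    [0,0,0,4,3,67,0],
    [0,0,0,4,3,67,0]
  ]
}}

```text
time: 11.45
position: [0.6756, -0.1148, 0.1371]
tool_rot: [1.126, 2.933, -0.0]
ft_force: [0.4, -1.2, -1.7]
grip_width: 0.008
```

Run:
```python
from go import *
delta([(jw(x,-.01,z),47.7) for x,z in((.07,.125),(.035,.12),(0,.11),(-.03,.095),(-.037,.085),(-.06,.10),(-.06,.16))])
im=optics.get_image("scene"); crop("scene",im,150,110,270,210,6,"scene5.png",proj("scene",[jw(.118,-.01,.137)]))
```

```text
t 11.45 pos [ 0.6756 -0.1148  0.1371] jaw 48.0 z [-0. -0. -1.] F [ 0.4 -1.2 -1.7] w 0.7
q [ 0.61  0.53 -0.68  1.44  0.34  1.29  0.75]
[-0.0, 0.0, 0.3] [44.2, -3.7, 12.1]
[-0.0, 0.0, 0.3] [79.2, -3.5, 17.1]
[-0.0, 0.0, 0.3] [114.2, -3.4, 27.1]
[-0.0, 0.0, 0.3] [144.2, -3.2, 42.1]
[-0.0, 0.0, 0.3] [151.2, -3.2, 52.1]
[-0.0, 0.0, 0.3] [174.2, -3.1, 37.1]
[-0.0, 0.0, 0.3] [174.2, -3.1, -22.9]
```

View pics/scene5.png

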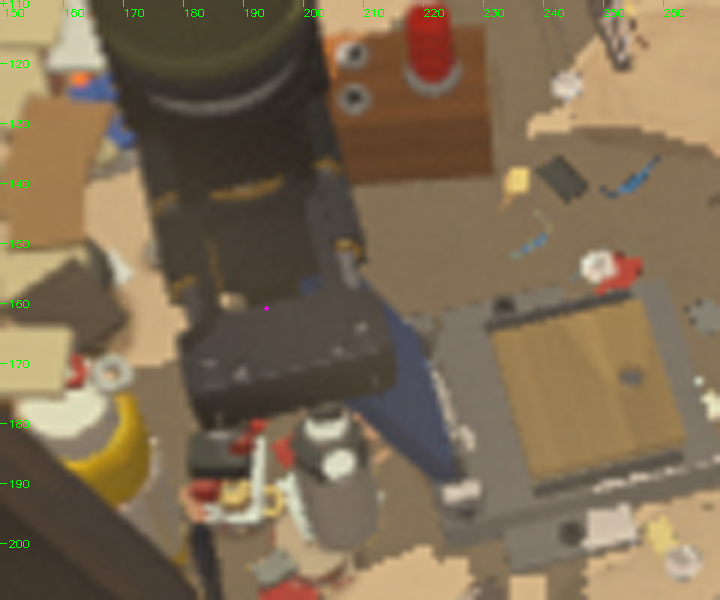

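The hand sits behind the leaf and the forces are near zero. Now I'll push the leaf forward.

Call:
{"name": "step_arm", "arguments": {
  "deltas": [
    [0,0,0,15,-3,4,0],
    [0,0,0,32,-3,8,0],
    [0,0,0,50,-3,13,0],
    [0,0,0,70,-3,16,0],
    [0,0,0,90,-3,20,0],
    [0,0,0,112,-3,27,0],
    [0,0,0,132,-3,36,0],
    [0,0,0,148,-3,48,0]
  ]
}}

```text
time: 12.5
position: [0.5634, -0.0169, 0.0896]
tool_rot: [1.124, 2.932, 0.0]
ft_force: [-0.1, -0.5, -0.3]
grip_width: 0.008
```

Run:
```python
from go import *
delta([(jw(x,-.01,z),47.7) for x,z in((-.04,.08),(-.05,.14),)]+[((.4912,-.1712,z),-5) for z in(.17,.12,.062)])
im=optics.get_image("scene"); crop("scene",im,170,110,290,210,6,"scene6.png")
```

```text
t 12.5 pos [ 0.5634 -0.0169  0.0896] jaw 48.1 z [ 0.001 -0.    -1.   ] F [-0.1 -0.5 -0.3] w 0.7
q [ 0.63  0.33 -0.75  1.8   0.25  1.1   0.63]
[0.0, 0.1, 0.4] [5.3, -0.9, 9.6]
[0.0, 0.1, 0.4] [15.2, -0.8, -50.4]
[0.1, 0.0, 53.1] [-49.6, -163.0, -80.4]
[0.1, 0.0, 53.1] [-49.5, -163.0, -30.4]
[0.1, 0.0, 53.1] [-49.4, -163.0, 27.6]
```

View pics/scene6.png

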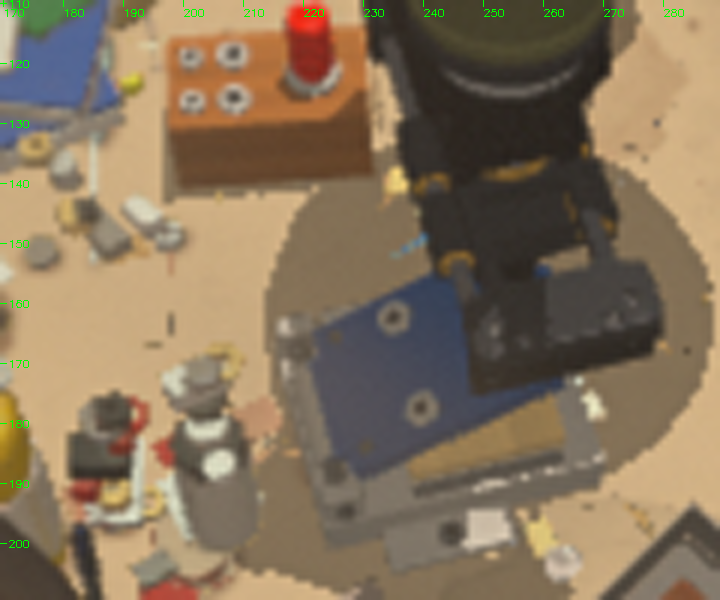

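The leaf is folding down over the plywood (scene (240,170)). I'll lift and go to the pin with the jaws unturned.

Run:
```python
from go import *
delta([((.4912,-.1712,z),48) for z in(.17,.115,.062)])
```

```text
t 12.55 pos [ 0.5606 -0.0151  0.0877] jaw 48.2 z [-0.003  0.001 -1.   ] F [-2.   0.7 -1.9] w 0.2
q [ 0.63  0.33 -0.76  1.81  0.25  1.1   0.63]
[-0.1, -0.2, 0.2] [-52.1, -162.7, -82.1]
[-0.1, -0.2, 0.2] [-52.3, -162.6, -27.1]
[-0.1, -0.2, 0.2] [-52.4, -162.5, 25.9]
```

Call:
{"name": "step_arm", "arguments": {
  "deltas": [
    [0,0,0,0,0,-40,0],
    [0,0,0,-8,-25,-65,20],
    [0,0,0,-20,-65,-75,55],
    [0,0,0,-34,-108,-75,55],
    [0,0,0,-47,-146,-70,55],
    [0,0,0,-52,-162.5,-60,55],
    [0,0,0,-52,-162.5,-45,55],
    [0,0,0,-52,-162.5,-40,55]
  ]
}}

```text
time: 13.55
position: [0.4935, -0.1711, 0.1276]
tool_rot: [-1.121, -2.933, -0.002]
ft_force: [0.2, -0.2, 0.6]
grip_width: 0.625
```

Run:
```python
from go import *
delta([((.4912,-.1712,z),48) for z in(.062,)])
im=optics.get_image("scene"); crop("scene",im,180,90,300,190,6,"scene7.png",proj("scene",[jw(-.035,0,.047)]))
im=optics.get_image("top"); crop("top",im,210,100,330,200,6,"top7.png",proj("top",[(.4912,-.1712,.097),jw(-.035,0,.047)]))
```

```text
t 13.55 pos [ 0.4935 -0.1711  0.1276] jaw 48.2 z [-0.001  0.002 -1.   ] F [ 0.2 -0.2  0.6] w 54.4
q [ 0.92  0.18 -0.69  1.86  0.12  1.15  1.03]
[0.0, -0.1, 0.2] [1.5, -1.7, 65.6]
```

View pics/scene7.png

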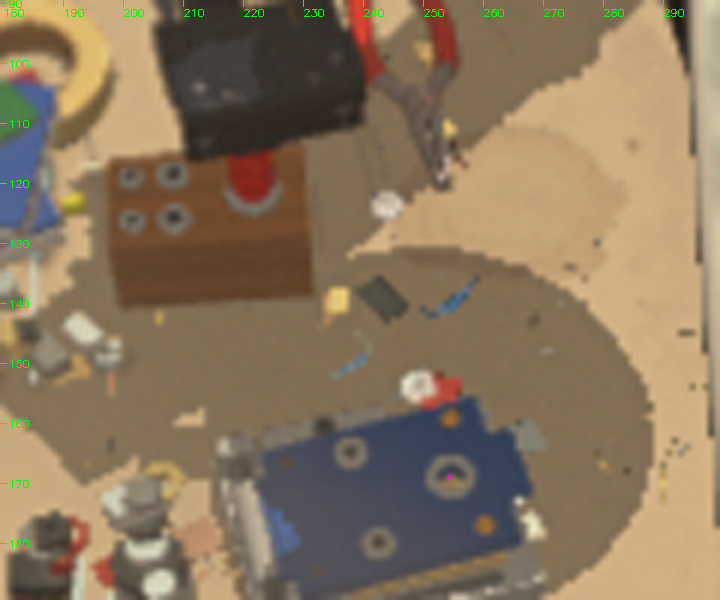

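View pics/top7.png

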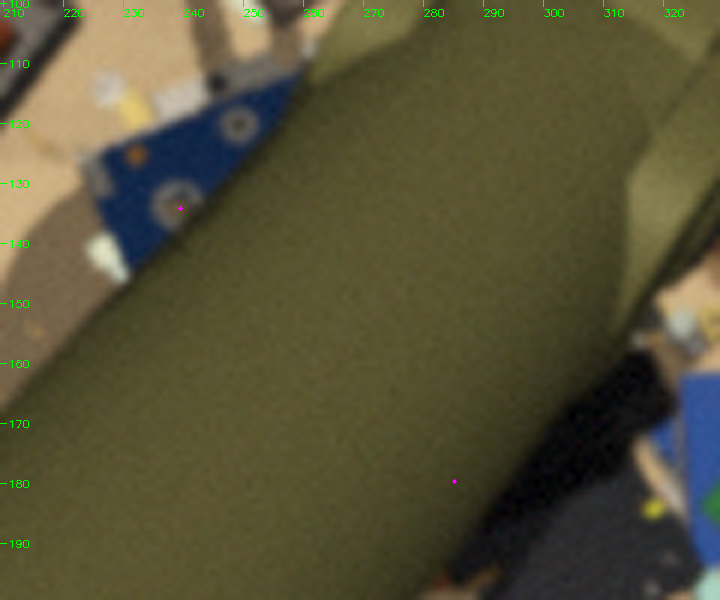

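The leaf is down. Its bush appears at scene (254.6,169) and top (239.5,134), which matches the prediction within about 0.5 px. Now I'll grip the pin.

Call:
{"name": "step_arm", "arguments": {
  "deltas": [
    [0,0,0,1.5,-1.5,16,55],
    [0,0,0,1.5,-1.5,32,55],
    [0,0,0,1.5,-1.5,48,55],
    [0,0,0,1.5,-1.5,60,55],
    [0,0,0,1.5,-1.5,65.5,55],
    [0,0,0,1.5,-1.5,65.5,12],
    [0,0,0,1.5,-1.5,65.5,12],
    [0,0,0,1.5,-1.5,65.5,12]
  ],
  "newtons": 30
}}

```text
time: 14.65
position: [0.4918, -0.1738, 0.0641]
tool_rot: [1.125, 2.932, -0.0]
ft_force: [-0.4, 0.9, 0.3]
grip_width: 0.377
```

Call:
{"name": "step_arm", "arguments": {
  "deltas": [
    [0,0,0,0,0,0,12],
    [0,0,0,0,0,0,12],
    [0,0,0,0,0,0,12],
    [0,0,0,0,0,0,12],
    [0,0,0,0,0,0,12],
    [0,0,0,0,0,0,12],
    [0,0,0,0,0,0,12],
    [0,0,0,0,0,0,12]
  ],
  "newtons": 55
}}

```text
time: 15.65
position: [0.4919, -0.1735, 0.0638]
tool_rot: [1.125, 2.932, 0.0]
ft_force: [2.1, 1.8, 4.0]
grip_width: 0.227
```

Run:
```python
from go import *
s,R=st(); print(np.round(s["torque"],2))
im=optics.get_image("scene"); crop("scene",im,180,70,280,150,8,"scene8.png",proj("scene",[(.4912,-.1712,.05)]))
```

```text
t 15.65 pos [ 0.4919 -0.1735  0.0638] jaw 48.0 z [ 0.001 -0.    -1.   ] F [2.1 1.8 4. ] w 19.7
[ 0.46 -0.53  0.01]
```

View pics/scene8.png

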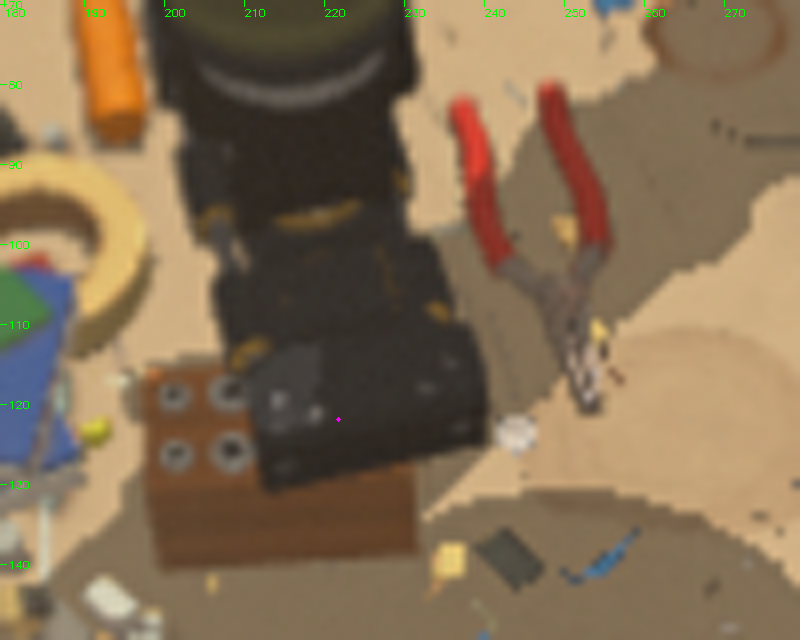

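Call:
{"name": "step_arm", "arguments": {
  "deltas": [
    [0,0,0,0,1.5,-5,12],
    [0,0,0,0,1.5,-15,12],
    [0,0,0,0,1.5,-25,12],
    [0,0,0,0,1.5,-35,12],
    [0,0,0,0,1.5,-50,12],
    [0,0,0,0,1.5,-65,12],
    [0,0,0,0,1.5,-75,12],
    [0,0,0,0,1.5,-80,12]
  ]
}}

```text
time: 16.7
position: [0.4927, -0.1726, 0.1444]
tool_rot: [1.125, 2.932, -0.001]
ft_force: [-0.2, -0.7, -0.3]
grip_width: 0.233
```

Run:
```python
from go import *
s,R=st(); print(np.round(s["torque"],2)); P=s["position"]; print(np.round(P,4))
pts=[P+R@np.array([0,0,d]) for d in(.013,.055)]
for n in C:
    u,v=proj(n,P)[0].astype(int); im=optics.get_image(n); crop(n,im,u-45,v-35,u+45,v+45,8,f"{n}9.png",proj(n,pts))
```

```text
t 16.7 pos [ 0.4927 -0.1726  0.1444] jaw 48.0 z [ 0.001 -0.001 -1.   ] F [-0.2 -0.7 -0.3] w 20.2
[ 0.06 -0.17  0.02]
[ 0.4927 -0.1726  0.1444]
```

View pics/scene9.png

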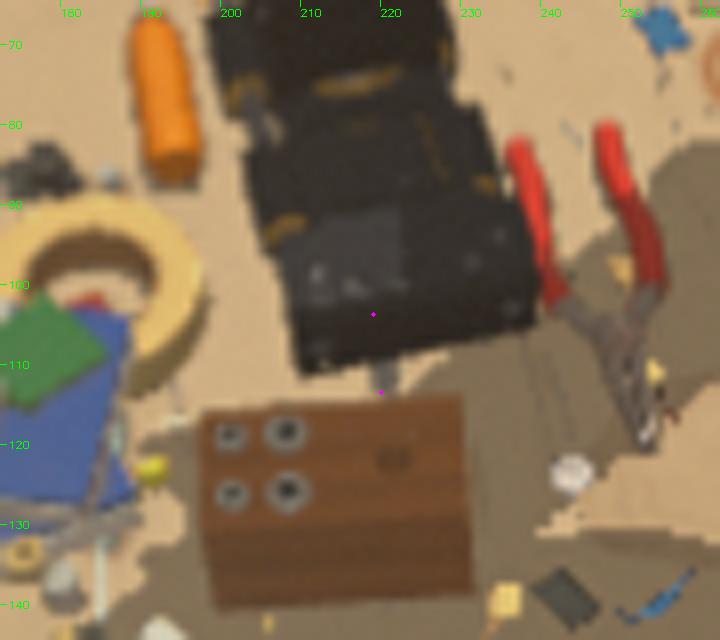

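View pics/top9.png

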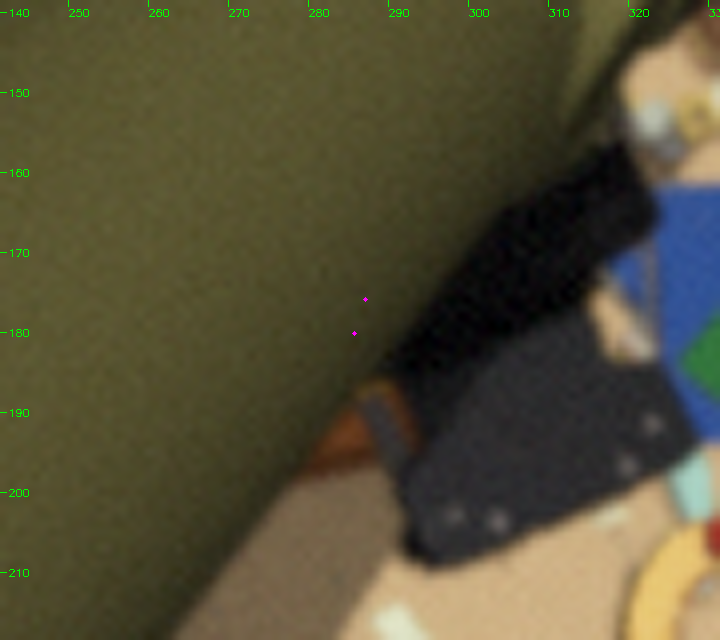

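The pin is lifted: its stem shows at scene (220,111), and the empty block hole at (220.5,122). I'll move over the bush.

Run:
```python
from go import *
print(jw(-.035,0,.0315))
delta([((.5693,-.010,.125),48)])
```

```text
[ 0.56930645 -0.00995166  0.0315    ]
t 16.8 pos [ 0.4927 -0.1726  0.1441] jaw 48.0 z [ 0.001 -0.001 -1.   ] F [-0.1 -0.8 -0.5] w 19.6
q [ 0.93  0.16 -0.69  1.85  0.11  1.17  1.04]
[0.0, 0.1, 0.0] [51.8, 172.1, 19.0]
```

Call:
{"name": "step_arm", "arguments": {
  "deltas": [
    [0,0,0,10,35,0,12],
    [0,0,0,21,70,0,12],
    [0,0,0,32,105,2,12],
    [0,0,0,42,140,6,12],
    [0,0,0,49,163,12,12],
    [0,0,0,52,172,17,12],
    [0,0,0,52,172,19,12],
    [0,0,0,52,172,19,12]
  ]
}}

```text
time: 17.8
position: [0.5683, -0.0114, 0.1241]
tool_rot: [-1.128, -2.932, 0.002]
ft_force: [-0.5, -0.7, -0.8]
grip_width: 0.229
```

Run:
```python
from go import *
s,R=st(); P=s["position"]
pts=[P+R@np.array([0,0,d]) for d in(.0138,.0558)]+[jw(-.035,0,.047)]
print(np.round(proj("scene",pts),1).tolist(),np.round(proj("top",pts),1).tolist())
for n in C:
    u,v=proj(n,pts[1])[0].astype(int); im=optics.get_image(n); crop(n,im,u-25,v-25,u+25,v+25,12,f"{n}10.png",proj(n,pts),5); print(u,v)
    cv2.imwrite(f"pics/{n}10_raw.png",im[:,:,::-1])
```

```text
t 17.8 pos [ 0.5683 -0.0114  0.1241] jaw 47.9 z [-0.001 -0.001 -1.   ] F [-0.5 -0.7 -0.8] w 20.0
[[254.4, 155.9], [254.3, 164.3], [254.4, 168.8]] [[238.9, 125.6], [239.6, 131.9], [239.6, 134.3]]
254 164
239 131
```

View pics/scene10.png

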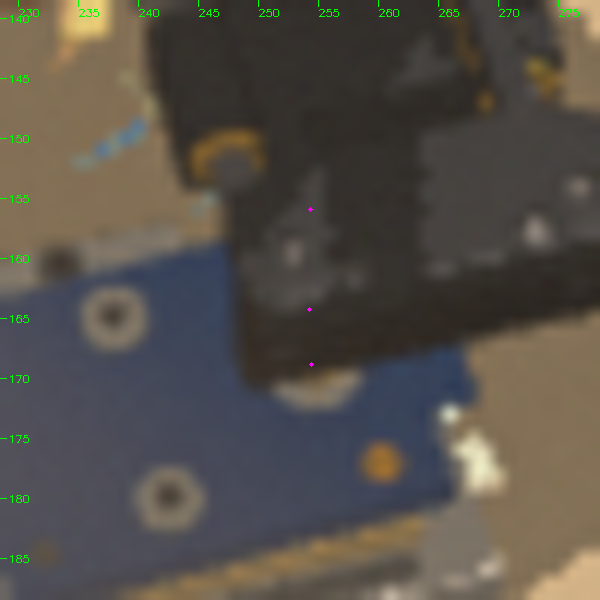

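View pics/top10.png

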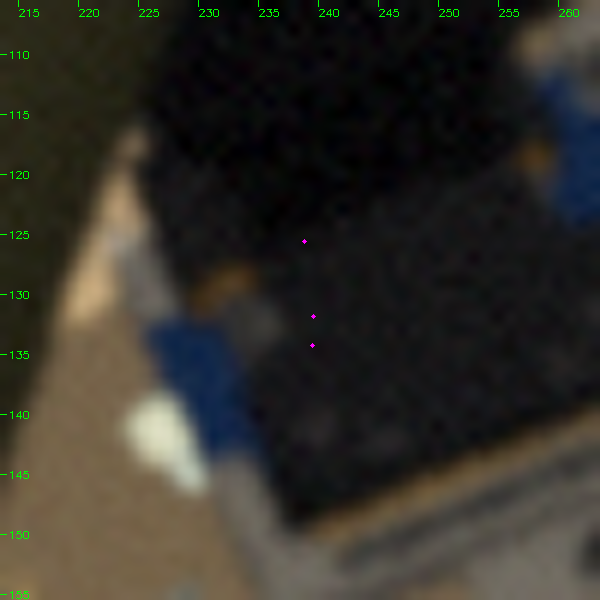

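Both views of the tip are hidden here. The earlier lifted view shows the tip and the empty block hole, so I'll take the pin's offset in the hand from that.

Run:
```python
from go import *
P=np.array([.4927,-.1726,.1444]); u,v=proj("scene",P)[0].astype(int); u0,v0=u-45,v-35
f=lambda px:(px[0]/8+u0-.5,px[1]/8+v0-.5)
jd=np.array([np.cos(np.radians(48)),np.sin(np.radians(48))]); xd=np.array([jd[1],-jd[0]])
tip=unproj("scene",f((388,393)),P[2]-.0558)[:2]; print("tip",tip,"rel jaw,x",(tip-P[:2])@jd,(tip-P[:2])@xd)
h=unproj("scene",f((395,458)),.05)[:2]; G=np.array([.4919,-.1735]); print("hole",h,"rel",(h-G)@jd,(h-G)@xd)
im=cv2.imread("pics/scene9.png"); cv2.imwrite("pics/s9z.png",cv2.resize(im[330:480,320:460],None,fx=4,fy=4,interpolation=cv2.INTER_CUBIC))
```

```text
tip [ 0.49120633 -0.17114412] rel jaw,x 8.24716211556308e-05 -0.002084184561861666
hole [ 0.4905156  -0.17160615] rel 0.0004810602468754312 -0.0022960434235384684
```

View pics/s9z.png

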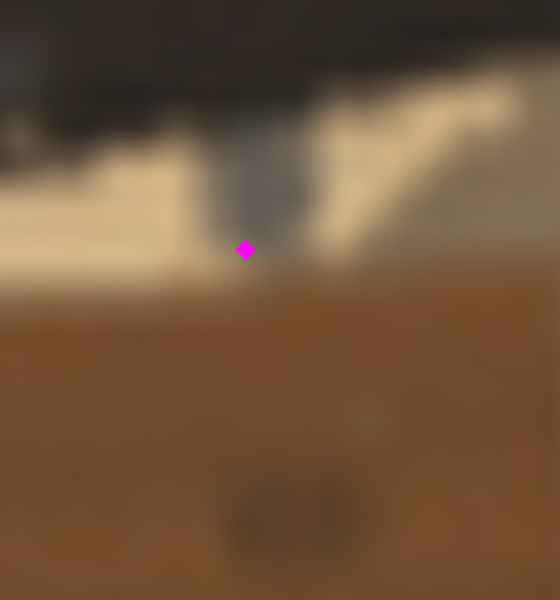

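Run:
```python
from go import *
delta([((.5709,-.0114,z),48) for z in(.10,.064,.0555)])
```

```text
t 17.9 pos [ 0.5686 -0.0113  0.1246] jaw 47.9 z [-0.    -0.001 -1.   ] F [-0.2 -0.6  0.2] w 19.6
q [ 0.64  0.31 -0.78  1.76  0.23  1.17  0.63]
[-0.0, 0.0, -0.1] [-1.7, 1.5, 24.6]
[-0.0, 0.0, -0.1] [-1.7, 1.5, 60.6]
[-0.0, 0.0, -0.1] [-1.7, 1.5, 69.1]
```

Call:
{"name": "step_arm", "arguments": {
  "deltas": [
    [0,0,0,-1,1,3,12],
    [0,0,0,-1.7,1.5,8,12],
    [0,0,0,-1.7,1.5,13,12],
    [0,0,0,-1.7,1.5,18,12],
    [0,0,0,-1.7,1.5,23,12],
    [0,0,0,-1.7,1.5,27,12],
    [0,0,0,-1.7,1.5,30,12],
    [0,0,0,-1.7,1.5,30,12]
  ]
}}

```text
time: 18.9
position: [0.5709, -0.0099, 0.0943]
tool_rot: [-1.125, -2.933, 0.0]
ft_force: [-0.6, -0.8, -0.9]
grip_width: 0.229
```

Run:
```python
from go import *
s,R=st(); print(np.round(s["torque"],2))
delta([((.5709,-.0114,z),48) for z in(.064,.0555)])
```

```text
t 18.9 pos [ 0.5709 -0.0099  0.0943] jaw 48.0 z [-0. -0. -1.] F [-0.6 -0.8 -0.9] w 19.9
[ 0.05 -0.16  0.  ]
t 18.9 pos [ 0.5709 -0.0099  0.0943] jaw 48.0 z [-0. -0. -1.] F [-0.6 -0.8 -0.9] w 19.9
q [ 0.62  0.35 -0.76  1.78  0.26  1.12  0.61]
[-0.0, -0.0, 0.0] [-1.0, -1.2, 30.3]
[-0.0, -0.0, 0.0] [-1.0, -1.1, 38.8]
```

The tip is in the bush with no contact force. I'll continue.

Call:
{"name": "step_arm", "arguments": {
  "deltas": [
    [0,0,0,-0.7,-0.8,2,12],
    [0,0,0,-0.7,-0.8,6,12],
    [0,0,0,-0.7,-0.8,10,12],
    [0,0,0,-0.7,-0.8,14,12],
    [0,0,0,-0.7,-0.8,18,12],
    [0,0,0,-0.7,-0.8,22,12],
    [0,0,0,-0.7,-0.8,26,12],
    [0,0,0,-0.7,-0.8,29,12]
  ],
  "newtons": 60
}}

```text
time: 19.9
position: [0.571, -0.0108, 0.0652]
tool_rot: [-1.125, -2.933, -0.0]
ft_force: [0.3, 1.1, 0.0]
grip_width: 0.223
```

Run:
```python
from go import *
s,R=st(); print(np.round(s["torque"],2))
delta([((.5709,-.0114,z),48) for z in(.0555,)])
```

```text
t 19.9 pos [ 0.571  -0.0108  0.0652] jaw 48.0 z [-0.  0. -1.] F [0.3 1.1 0. ] w 19.4
[ 0.21 -0.07 -0.01]
t 19.9 pos [ 0.571  -0.0108  0.0652] jaw 48.0 z [-0.  0. -1.] F [0.3 1.1 0. ] w 19.4
q [ 0.61  0.38 -0.75  1.81  0.29  1.07  0.59]
[-0.0, -0.0, 0.0] [-0.3, -0.5, 9.7]
```

The pin is through the leaf and in the hole. Now I'll press gently.

Call:
{"name": "step_arm", "arguments": {
  "deltas": [
    [0,0,0,0,0,2,12],
    [0,0,0,0,0,3.5,12],
    [0,0,0,0,0,5,12],
    [0,0,0,0,0,6.5,12],
    [0,0,0,0,0,8,12],
    [0,0,0,0,0,9,12],
    [0,0,0,0,0,10,12],
    [0,0,0,0,0,10,12]
  ]
}}

```text
time: 20.9
position: [0.571, -0.0104, 0.0561]
tool_rot: [-1.125, -2.933, 0.0]
ft_force: [-2.9, 1.9, 8.4]
grip_width: 0.228
```

Run:
```python
from go import *
s,R=st(); print(np.round(s["torque"],2))
```

```text
t 20.9 pos [ 0.571  -0.0104  0.0561] jaw 48.0 z [-0.  0. -1.] F [-2.9  1.9  8.4] w 19.8
[ 0.37  0.64 -0.01]
```

Call:
{"name": "step_arm", "arguments": {
  "deltas": [
    [0,0,0,0,0,0.4,12],
    [0,0,0,0,0,0.8,12],
    [0,0,0,0,0,1.2,12],
    [0,0,0,0,0,1.6,12],
    [0,0,0,0,0,2,12],
    [0,0,0,0,0,2,12],
    [0,0,0,0,0,2,12],
    [0,0,0,0,0,2,12]
  ]
}}

```text
time: 21.9
position: [0.5713, -0.0103, 0.0555]
tool_rot: [1.125, 2.933, -0.001]
ft_force: [-6.6, 1.8, 14.9]
grip_width: 0.223
```

Run:
```python
from go import *
s,R=st(); print(np.round(s["torque"],2))
```

```text
t 21.9 pos [ 0.5713 -0.0103  0.0555] jaw 48.0 z [ 0.    -0.001 -1.   ] F [-6.6  1.8 14.9] w 19.4
[ 0.34  1.34 -0.03]
```

Call:
{"name": "step_arm", "arguments": {
  "deltas": [
    [0,0,0,0.5,-0.4,0,12],
    [0,0,0,1,-0.9,0,12],
    [0,0,0,1,-0.9,0.5,12],
    [0,0,0,1,-0.9,1,12],
    [0,0,0,1,-0.9,1.5,12],
    [0,0,0,1,-0.9,2,12],
    [0,0,0,1,-0.9,2,12],
    [0,0,0,1,-0.9,2,12]
  ]
}}

```text
time: 22.9
position: [0.5713, -0.0103, 0.0552]
tool_rot: [1.124, 2.93, -0.0]
ft_force: [-6.5, 1.2, 23.8]
grip_width: 0.225
```

Run:
```python
from go import *
s,R=st(); print(np.round(s["torque"],2))
im=optics.get_image("scene"); crop("scene",im,195,115,295,205,8,"scene11.png"); cv2.imwrite("pics/scene11_raw.png",im[:,:,::-1])
im=optics.get_image("top"); crop("top",im,200,95,300,175,8,"top11.png")
```

```text
t 22.9 pos [ 0.5713 -0.0103  0.0552] jaw 48.0 z [ 0.003 -0.001 -1.   ] F [-6.5  1.2 23.8] w 19.6
[0.3  1.67 0.06]
```

View pics/scene11.png

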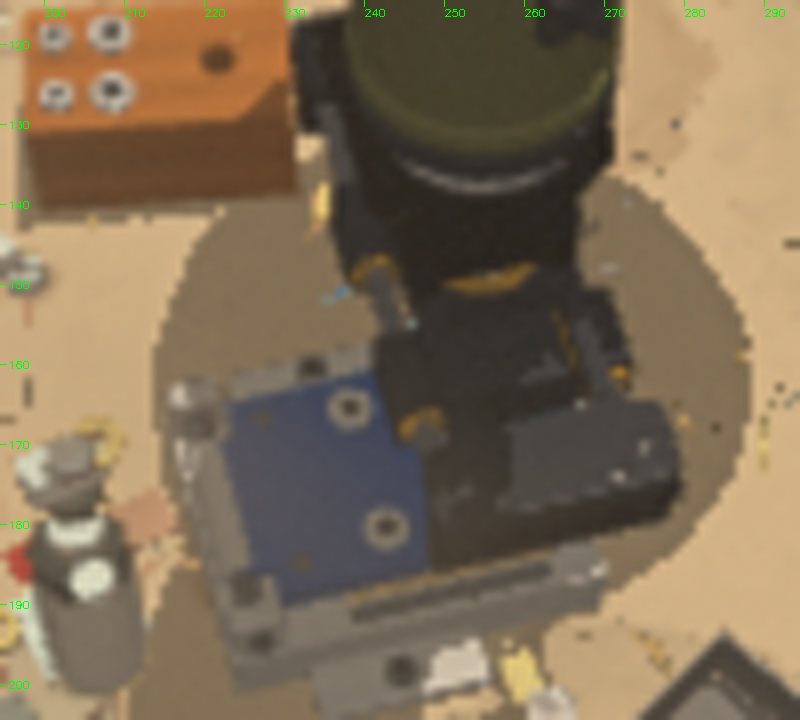

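View pics/top11.png

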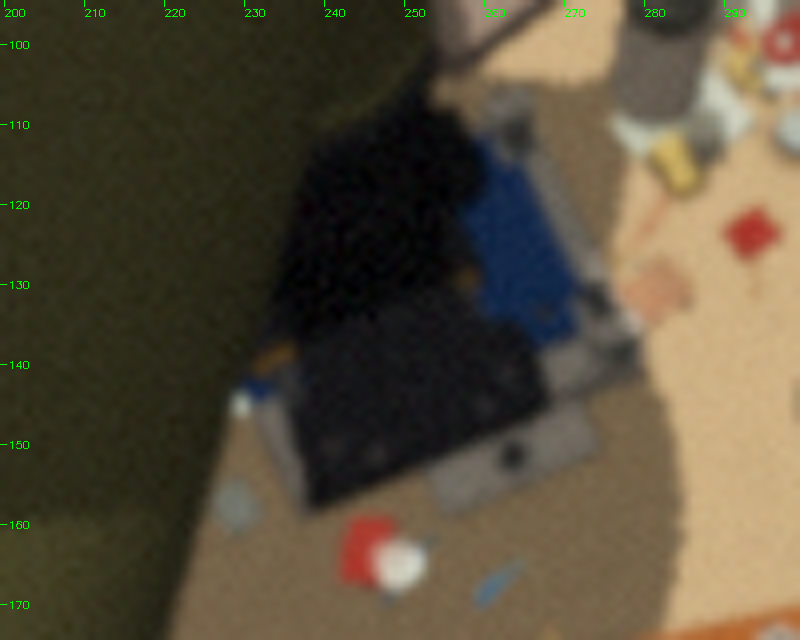

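The gold plywood stripe that showed under the leaf's edge while it was ajar is gone. Force is 24 N at a stiff stop, with the TCP at 55 mm as expected. Next I'll hold for a moment and check the tray.

Call:
{"name": "step_arm", "arguments": {
  "deltas": [
    [0,0,0,0,0,0.5,12],
    [0,0,0,0,0,0.5,12],
    [0,0,0,0,0,0.5,12],
    [0,0,0,0,0,0.5,12],
    [0,0,0,0,0,0.5,12],
    [0,0,0,0,0,0.5,12],
    [0,0,0,0,0,0.5,12],
    [0,0,0,0,0,0.5,12]
  ]
}}

```text
time: 24.0
position: [0.5715, -0.0103, 0.0552]
tool_rot: [1.123, 2.93, -0.0]
ft_force: [-7.4, 0.9, 25.1]
grip_width: 0.221
```

Run:
```python
from go import *
s,R=st(); print(np.round(s["torque"],2))
im=optics.get_image("scene"); crop("scene",im,215,150,325,250,7,"scene12.png",proj("scene",[jw(x,y,z) for x,y,z in((.022,.038,.0315),(-.05,.038,.0315),(.055,.038,.042),(-.069,.018,.042),(-.05,.038,.042),(-.05,.038,.048))]))
```

```text
t 24.0 pos [ 0.5715 -0.0103  0.0552] jaw 48.0 z [ 0.003 -0.002 -1.   ] F [-7.4  0.9 25.1] w 19.3
[0.32 1.82 0.  ]
```

View pics/scene12.png

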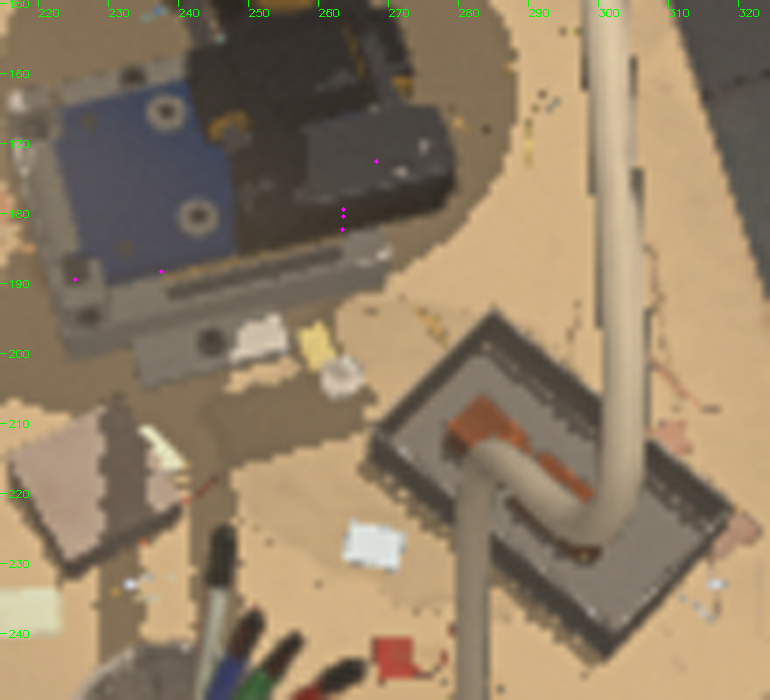

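Both offcuts are in the tray, at scene (282,212) and (295,220). As a last check I'll compare how far the leaf's two small bushes moved between ajar and pressed against the geometry.

Run:
```python
from go import *
a=cv2.imread("pics/scene10_raw.png",0).astype(np.float32); b=cv2.imread("pics/scene11_raw.png",0).astype(np.float32)
for (u,v) in((238,165),(242,180)):
    w=5; t=cv2.resize(a[v-w:v+w+1,u-w:u+w+1],None,fx=8,fy=8,interpolation=cv2.INTER_CUBIC)
    W=9; s=cv2.resize(b[v-W:v+W+1,u-W:u+W+1],None,fx=8,fy=8,interpolation=cv2.INTER_CUBIC)
    r=cv2.matchTemplate(s,t,cv2.TM_CCOEFF_NORMED); _,m,_,l=cv2.minMaxLoc(r); obs=((l[0])/8-4,(l[1])/8-4)
    X=unproj("scene",(u,v),.043); c,sn=np.cos(J[2]),np.sin(J[2]); d=X[:2]-J[:2]; xj=c*d[0]+sn*d[1]; yj=-sn*d[0]+c*d[1]
    rr=.055-xj; L=lambda t_:jw(.055-rr*np.cos(t_)+.006*np.sin(t_),yj,.036+rr*np.sin(t_)+.006*np.cos(t_))
    print("obs",obs,round(m,3),"r",round(rr,4),"pred full",proj("scene",L(0))[0]-proj("scene",L(.06))[0])
s,R=st()
```

```text
obs (0.25, 0.625) 0.917 r 0.0504 pred full [0.19034883 0.52449331]
obs (0.125, 0.5) 0.979 r 0.0495 pred full [0.18288356 0.48698589]
t 24.05 pos [ 0.5715 -0.0103  0.0552] jaw 48.0 z [ 0.003 -0.002 -1.   ] F [-8.   1.6 26.1] w 19.7
```

The bush movement matches a full closing, and 26 N holds steady. I'm handing the job in.

Run:
```python
from bench import ctrl
print(ctrl.close_job())
```

```text
the job is handed in; nothing more can be done
None
```

I handed the job in at about 24 s with the pin home and the arm still holding the leaf pressed shut. Both offcuts are in the grey tray, and I did not touch the other tools.

**Last checks:**
- **Pressed shut:** the downward force held steady at 24–26 N against a stiff stop. The tool height was 55.2 mm, against about 55.8 mm expected with the tip on the bench and the leaf shut.
- **Leaf movement:** the leaf's two small bushes moved 0.50–0.63 px from ajar to pressed. The geometry predicts 0.49–0.52 px for a full closing.
- **Offcuts:** the scene camera shows both of them lying in the tray.

**Weak points:**
- **Side load:** about 7–8 N remained on the pin, and a small correction did not remove it.
- **Pin not seen home:** the gripper hides the pin and front bush in both cameras, so seating rests on force, height and leaf movement rather than a direct view.
- **Handle reading:** the grip opening read about 19.5 mm on a handle listed as 22 mm. I took this as how the gripper reads, since the 20 mm offcuts also read slightly low, but did not confirm it.

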